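Refill the organizer's lift-out tray

ROBOT

A 6-joint arm with a two-finger parallel gripper is mounted at the origin on the work surface. World frame = base frame: x ahead of the robot, y to its left, z up, the work surface at z = 0. Lengths are in m, angles in rad, forces in N, time in s.
With the tool pointing down it reaches from about 0.375 to 0.925 m from the base axis. Payload 5.7 kg.
Tool frame: the origin (TCP) lies at the very end of the fingers, on their centre line; the grasp point (between the pads) lies 19 mm behind it; z points along the fingers, y is the direction in which the jaws open and shut (so a half turn about z gives the same grasp; the last joint's range is limited). The gripper opens to 88 mm and grips with 3 to 60 N. Pads are 20 mm wide; open, the fingers measure 115 mm over their backs; the gripper's body (75 mm by 178 mm) begins 61 mm behind the grasp point.
Start: joints at [-1.405, 0.359, 1.51, -0, 1.272, -0.115], TCP at [0.166, -0.576, 0.19] pointing down, gripper open.
Joint ranges: [-2.97, 2.97], [-1.01, 2.36], [0.21, 2.38], [-0.96, 4.11], [0.2, 2.71], [-2.98, 2.98]. Speed limits (rad/s): [2.39, 2.39, 3.14, 3.14, 3.14, 3.14].

INTERFACE

Orientations are given as a 3x3 rotation matrix whose columns are the frame's x, y, z axes.
In Python, from rig import ctrl, cams gives the robot as it stands.
- The arm moves only by the shell command python3 -m jog 'ROWS' [FORCE]. ROWS is JSON, a list of rows, each a list of 3 entries, a list of its own where there are three numbers: the gripper command: -1 is fully open, 1 is shut, values between are in proportion, then the shift along the tool's x, y, z normalised to -1 to 1, where 1 is 0.1 m, then the turn, a rotation vector about the tool's x, y, z normalised to -1 to 1, where 1 is 2 pi rad. A call has 1 to 12 rows; each row shifts and turns the pose as measured when the row begins, along the tool's axes as they then stand; what a row does not reach is not made up. A row lasts 1/8 s, in which the tool goes at most 62.5 mm and 10.7 degrees, less where a joint would pass 70% of its speed; a pose out of reach is approached as far as the arm can. A call with a number of a shift or a turn outside -1 to 1 is refused whole. A call with a gripper value outside its range is refused whole. The fingers move at their own pace and stop on an object; FORCE is the grip in N (left out, the last holds). Time passes only in rows, so rows that do not move let the fingers close. It gives the time, the measured TCP pose, the force and the opening at its end, in the units of the state.
- ctrl.get_obs(): the state, without advancing time (a new reading comes with each control period).
- cams.read_camera(name): name is "scene" or "top"; returns (picture, depth): 420x560x3 uint8, red, green, blue; 420x560 float32, m along the optical axis (not along the pixel's ray), 0 where there is no reading.
- cams.get_calibration(name): a dict with "mtx" (3x3 intrinsics, pixels), "origin" and "rotation" of the camera in the world. Camera axes: x right, y up, looking along -z (the intrinsics and any distortion apply to the point x, -y, -z); pixel columns grow to the right and rows downward; lengths in m; the calibration is good to about 2 mm. A picture is of the moment at which its call begins. get_calibration takes no time and is no camera call.
- ctrl.close_job(): hands the job in, once; it reports no verdict.
The state is a dict: "time": time; "joint_pos": joint angles; "joint_velocities": joint speeds; "joint_efforts": joint torques, N m; "eef_pos": TCP position; "tcp_rot": TCP orientation; "contact_force": force on the tool from outside, world axes, zero at the start; "torque": the same for the moment, N m; "width": opening from 0.0 (shut) to 1.0 (fully open).
Only numpy, scipy, OpenCV 4.12 (cv2) and the standard library are available. Lean on these libraries where they do the work, as an engineer would, in place of code of your own. Each camera call takes 0.05 s, during which the arm holds its last target.

TASK

Gather the square cologne bottle, the pill box, the smaller rose jar and the steel tie-clip dish into the white tray, each upright and flat inside the recess of its own shape and size, with the bottle and the pill box lined up with their recesses. Set each down gently, without dropping it. Leave the round blue bottle and the larger rose jar standing where they are.

Things in the scene. Friction and masses are not known exactly. Their poses are not given: they have to be found in the camera images.
- cologne: The cologne bottle with the SQUARE body, blue glass, 40 x 40 mm, 52 mm high, sides along its x and y; above it a black cap 20 mm across up to 72 mm. About 0.14 kg. Origin: centre of the underside, z up. Loose, stands upright on the dresser.
- pill_box: Oblong white ceramic pill box with a thin brass seam: 64 mm long (x), 34 mm wide (y), 30 mm high, closed. About 0.09 kg. Origin: centre of the underside, z up. Loose, stands upright on the dresser.
- small_jar: The SMALLER round rose-tinted glass jar with a closed steel twist lid: 44 mm across, 40 mm high, straight sides. About 0.09 kg. Origin: centre of the underside, z up. Loose, stands upright on the dresser.
- clip_dish: Round steel tie-clip dish, 60 mm across, 26 mm high, straight sides; shallow hollow in the top with two tie clips fixed inside. About 0.11 kg. Origin: centre of the underside, z up. Loose, stands upright on the dresser.
- recess_square: Insert with the SQUARE recess, 60 x 60 mm, for the square cologne bottle. One of four white inserts, 104 mm square, 8 mm thick, set 2 x 2 (106 mm between centres, any arrangement) in a fixed white tray 222 mm square, rim 14 mm high. Origin: centre of its underside, 4 mm above the dresser; z up, x, y along its sides. Grey recess floor 4 mm, lip 8 mm above the origin.
- recess_oblong: Insert with the OBLONG recess, 84 mm (x) by 54 mm (y), for the pill box. One of four white inserts, 104 mm square, 8 mm thick, set 2 x 2 (106 mm between centres, any arrangement) in a fixed white tray 222 mm square, rim 14 mm high. Origin: centre of its underside, 4 mm above the dresser; z up, x, y along its sides. Grey recess floor 4 mm, lip 8 mm above the origin.
- recess_small_round: Insert with the SMALLER round recess, 64 mm across, for the smaller jar. One of four white inserts, 104 mm square, 8 mm thick, set 2 x 2 (106 mm between centres, any arrangement) in a fixed white tray 222 mm square, rim 14 mm high. Origin: centre of its underside, 4 mm above the dresser; z up, x, y along its sides. Grey recess floor 4 mm, lip 8 mm above the origin.
- recess_large_round: Insert with the LARGER round recess, 80 mm across, for the tie-clip dish. One of four white inserts, 104 mm square, 8 mm thick, set 2 x 2 (106 mm between centres, any arrangement) in a fixed white tray 222 mm square, rim 14 mm high. Origin: centre of its underside, 4 mm above the dresser; z up, x, y along its sides. Grey recess floor 4 mm, lip 8 mm above the origin.
- round_bottle: Look-alike that stays: bottle of the same blue glass and black cap but with a ROUND body 42 mm across, 52 mm high, 72 mm with cap. Origin: centre of the underside, z up. Loose, stands upright on the dresser.
- large_jar: Look-alike that stays: the LARGER rose-tinted jar with a steel lid, 62 mm across, 52 mm high. Origin: centre of the underside, z up. Loose, stands upright on the dresser.
There are look-alikes about, which are no part of the job. Leave any green look-alike of the pill_box alone.

How it is judged:
By the outcome, as a careful person would: the job done as asked, in the order asked, and still so for the second after the job is handed in, with the robot touching nothing.
It also fails if it takes over 106 s, if anything falls off the work surface, if the arm or the gripper's body presses on something with over 40 N, if the wrist force passes 120 N, or if a joint passes its speed limit or range.

## Working session

There is one attempt and no reset: what is moved stays moved. The work goes in short steps, Python scripts to look and compute and a shell command to move; the robot and the scene stay as the last step left them, time stands still between calls to the robot, and variables do not carry over. Pictures are saved under pics/ and viewed, and the job is handed in when it is done.

```bash
mkdir -p pics; ls; python3 - <<'E'
from rig import ctrl,cams
import cv2,numpy as np
for n in ("scene","top"):
    p,d=cams.read_camera(n); cv2.imwrite(f"pics/{n}0.png",p[:,:,::-1]); np.savez(f"{n}0.npz",p=p,d=d)
    c=cams.get_calibration(n); print(n,{k:np.round(v,3).tolist() if not isinstance(v,str) else v for k,v in c.items()})
o=ctrl.get_obs(); print(o)
E
```

```text
pics
scene {'mtx': [[513.989, 0.0, 275.684], [0.0, 513.989, 213.739], [0.0, 0.0, 1.0]], 'origin': [0.871, -0.577, 1.081], 'rotation': [[0.885, -0.397, 0.243], [0.466, 0.746, -0.476], [0.008, 0.535, 0.845]]}
top {'mtx': [[435.715, 0.0, 278.713], [0.0, 435.715, 207.433], [0.0, 0.0, 1.0]], 'origin': [0.493, 0.014, 1.107], 'rotation': [[-0.001, 0.998, -0.058], [-0.999, 0.001, 0.032], [0.032, 0.058, 0.998]]}
{'time': 0.1, 'joint_pos': array([-1.40509822e+00,  3.59428485e-01,  1.51133372e+00, -6.05623918e-06,
        1.27253198e+00, -1.15104692e-01]), 'joint_velocities': array([-0.00046728, -0.00119813, -0.00253057, -0.0001263 ,  0.00156509,
        0.00032585]), 'joint_efforts': array([ 3.19642213e-04, -5.16359282e+01, -2.71405721e+01,  6.76464429e-02,
        2.76585779e-02, -1.95364714e-05]), 'eef_pos': array([ 0.166148  , -0.57581064,  0.18959278]), 'tcp_rot': array([[ 9.60832803e-01,  2.77128569e-01, -2.86360856e-04],
       [ 2.77128652e-01, -9.60831357e-01,  1.67726637e-03],
       [ 1.89673939e-04, -1.69093135e-03, -9.99998552e-01]]), 'contact_force': array([ 0.43134918,  0.17601667, -0.80316668]), 'torque': array([ 0.01902543, -0.03373048,  0.01004607]), 'width': 1.0044695409430715}
```

View pics/top0.png

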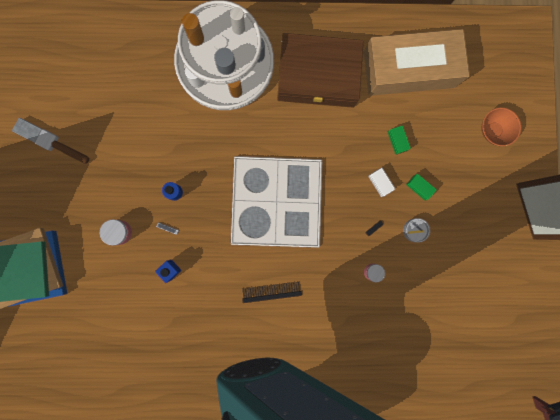

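View pics/scene0.png

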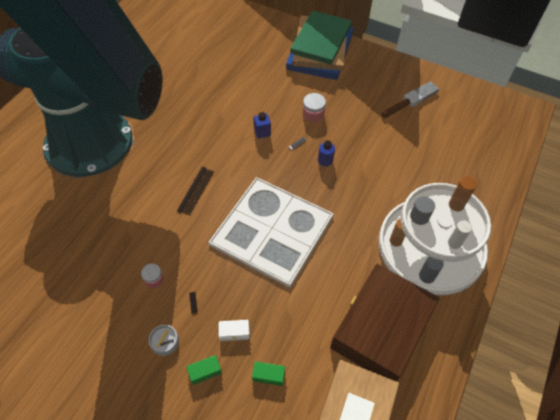

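```bash
cat > h.py <<'E'
import cv2,numpy as np
from rig import ctrl,cams
def cloud(n,d):
    c=cams.get_calibration(n);K=np.array(c['mtx']);v,u=np.mgrid[:420,:560]
    x=(u-K[0,2])/K[0,0]*d; y=(v-K[1,2])/K[1,1]*d
    return np.stack([x,-y,-d],-1)@np.array(c['rotation']).T+np.array(c['origin'])
E
python3 - <<'E'
from h import *
z=np.load('top0.npz');p,d=z['p'],z['d'];W=cloud('top',d)
a=cv2.resize(p[160:290,90:200],None,fx=4,fy=4,interpolation=cv2.INTER_CUBIC)
b=cv2.resize(p[160:290,350:450],None,fx=4,fy=4,interpolation=cv2.INTER_CUBIC)
cv2.imwrite('pics/crop.png',np.hstack([a,b])[:,:,::-1][:600,:800])
c=cv2.resize(p[150:255,225:330],None,fx=5,fy=5,interpolation=cv2.INTER_CUBIC);cv2.imwrite('pics/tray.png',c[:,:,::-1])
print('table z',np.median(W[300:330,180:230,2]), 'table near dish',np.median(W[195:215,430:460,2]))
for nm,(u,v),lo in [('cologne',(168,271),.03),('round',(172,190),.03),('pill',(382,182),.022),('sjar',(375,273),.03),('ljar',(114,232),.04),('dish',(417,230),.015)]:
    m=np.zeros((420,560),bool);m[v-18:v+19,u-20:u+21]=1
    if nm=='pill': m&=(p.min(-1)>110)
    h=W[...,2]; mm=m&(h>lo)&(h<.12)
    n,l,s,c=cv2.connectedComponentsWithStats(mm.astype(np.uint8)); k=l[v-2:v+3,u-2:u+3].max(); mm=l==k
    q=W[mm]; r=cv2.minAreaRect((q[:,:2]*1000).astype(np.float32)); print(nm,len(q),'z95',np.percentile(q[:,2],95).round(4),'mean',q[:,:2].mean(0).round(4),'rect',np.round(r[0],1),np.round(r[1],1),round(r[2],1))
    for lev in ([.06] if nm in('cologne','round') else []):
        t=q[q[:,2]>lev]; print('  cap',len(t),t[:,:2].mean(0).round(4)); t=q[(q[:,2]>.045)&(q[:,2]<.058)]; r=cv2.minAreaRect((t[:,:2]*1000).astype(np.float32)); print('  body',len(t),np.round(r[0],1),np.round(r[1],1),round(r[2],1))
# tray
t=np.zeros((420,560),bool);t[145:260,220:335]=1
mm=t&(W[...,2]>.007)&(W[...,2]<.03);
g=p.astype(int); wh=t&(g.min(-1)>150)
q=W[wh]; r=cv2.minAreaRect((q[:,:2]*1000).astype(np.float32)); print('tray',np.round(r[0],1),np.round(r[1],1),r[2])
gr=t&(g.min(-1)>70)&(g.max(-1)<150)
n,l,s,c=cv2.connectedComponentsWithStats(gr.astype(np.uint8),connectivity=4)
for k in range(1,n):
    if s[k,4]>200:
        q=W[l==k]; r=cv2.minAreaRect((q[:,:2]*1000).astype(np.float32));print(c[k].round(1),s[k,4],'z',np.median(q[:,2]).round(4),np.round(r[0],1),np.round(r[1],1),round(r[2],1),q[:,:2].mean(0).round(4))
E
```

```text
table z -0.0004301595479941911 table near dish 0.0007300543101389501
cologne 311 z95 0.0727 mean [0.403 0.248] rect [401.6 250.3] [39.7 40.1] 43.7
  cap 63 [0.4017 0.2503]
  body 216 [401.6 250.4] [39.2 39.9] 44.7
round 260 z95 0.073 mean [0.5953 0.2406] rect [596.4 243. ] [40.3 40.5] 34.1
  cap 61 [0.5963 0.2429]
  body 173 [597.1 243.2] [39.3 39.3] 1.1
pill 354 z95 0.0334 mean [ 0.6211 -0.279 ] rect [ 621.9 -280.5] [63.8 36.5] 32.0
sjar 258 z95 0.0433 mean [ 0.3953 -0.256 ] rect [ 395.2 -256. ] [42.4 42.5] 54.5
ljar 549 z95 0.0542 mean [0.4959 0.3778] rect [495.9 379. ] [60.7 57.7] 89.9
dish 306 z95 0.0284 mean [ 0.5   -0.368] rect [ 499.9 -367.2] [59.7 55.5] 89.1
tray [572.4 -13.9] [220.8 221.2] 87.98796844482422
[297.7 181.6] 699 z 0.0085 [623.7 -68.6] [53.8 85.1] 89.5 [ 0.6232 -0.069 ]
[255.8 179.9] 492 z 0.0081 [575.8  37.7] [ 61.  164.2] 89.0 [0.6269 0.0371]
[254.2 222. ] 781 z 0.0082 [520.8  40.3] [75.8 78.1] 0.0 [0.5206 0.0409]
[296.3 223.4] 568 z 0.0083 [518.  -41.2] [108.1  60.4] 87.4 [ 0.517  -0.0647]
```

View crops.

View pics/crop.png

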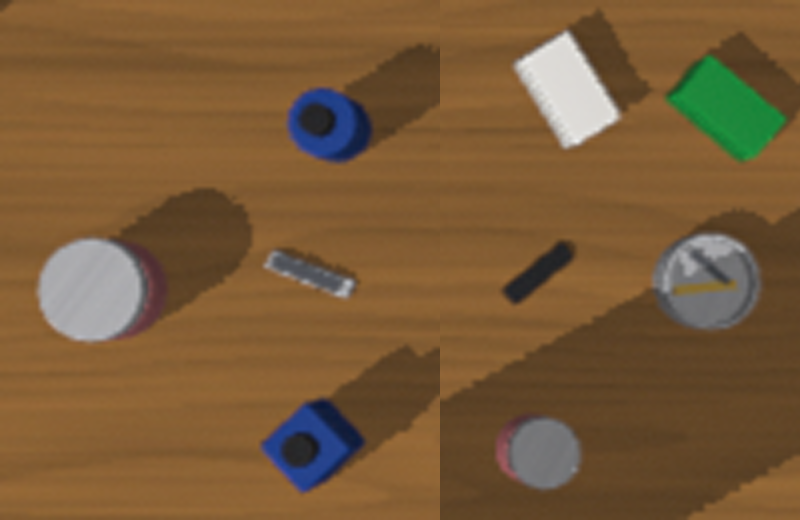

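View pics/tray.png

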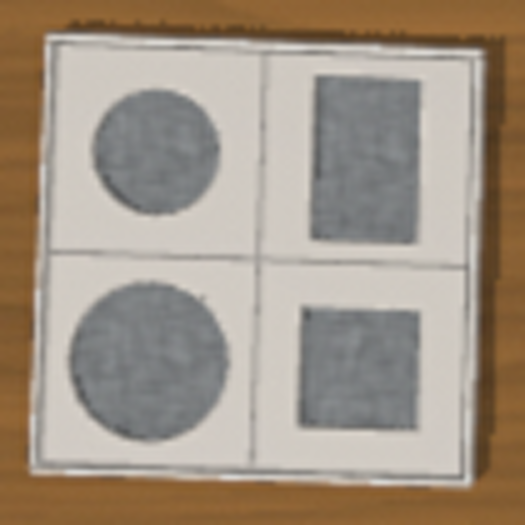

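The two blue bottles are at (168,271), a square body, and (172,190), round; I take (168,271). The two rose jars are at (375,273), 42 mm, and (114,232), 60 mm; I take (375,273). The white box at (382,182) is the pill box, and the green ones at (400,139) and (421,187) stay. The dish is at (417,230). In the tray crop the recesses are small round upper left, oblong upper right, large round lower left and square lower right. The tray is turned about -2°.

```bash
cat > go.py <<'E'
import sys,numpy as np
from scipy.spatial.transform import Rotation as Rn
from rig import ctrl
# usage: go.py x y z yawdeg  -> shift in tool axes (units 0.1m), turn (units 2pi), rows needed
x,y,z,t=map(float,sys.argv[1:5]); o=ctrl.get_obs(); R=np.array(o['tcp_rot']);p=np.array(o['eef_pos'])
c,s=np.cos(np.radians(t)),np.sin(np.radians(t)); G=np.array([[c,s,0],[s,-c,0],[0,0,-1]])
d=np.array([x,y,z])-p; rv=Rn.from_matrix(R.T@G).as_rotvec()/(2*np.pi)
print('t',round(o['time'],2),'p',p.round(4),'yaw',np.degrees(np.arctan2(R[1,0],R[0,0])).round(2),'w',round(o['width']*88,1),'F',np.round(o['contact_force'],1))
print('turn',rv.round(4),'rows',np.ceil(np.linalg.norm(rv)/.0295),' shift now-axes',(R.T@d*10).round(3),' shift after-turn axes',(G.T@d*10).round(3),'len',np.linalg.norm(d).round(3))
E
python3 go.py .42 -.2 .15 44.5
python3 -m jog '[[-1,[0,0,0],[0,0,-0.0263]],[-1,[0,0,0],[0,0,-0.0263]],[-1,[0,0,0],[0,0,-0.0263]],[-1,[0.55,-0.11,0.05],[0,0,0]],[-1,[0.55,-0.11,0.05],[0,0,0]],[-1,[0.55,-0.11,0.05],[0,0,0]],[-1,[0.55,-0.11,0.05],[0,0,0]],[-1,[0.55,-0.11,0.05],[0,0,0]],[-1,[0.55,-0.11,0.05],[0,0,0]],[-1,[0.55,-0.11,0.05],[0,0,0]],[-1,[0.55,-0.11,0.05],[0,0,0]]]'
python3 go.py .402 .2505 .15 44.5
```

```text
t 0.1 p [ 0.1661 -0.5758  0.1896] yaw 16.09 w 88.4 F [ 0.4  0.2 -0.8]
turn [-0.0003 -0.0001 -0.0789] rows 3.0  shift now-axes [ 3.48  -2.907  0.402]  shift after-turn axes [ 4.445 -0.901  0.396] len 0.455
time: 1.48
eef_pos: [0.417, -0.1919, 0.1466]
tcp_rot: [[0.707, 0.707, -0.0], [0.707, -0.707, 0.004], [0.003, -0.003, -1.0]]
contact_force: [0.2, -1.2, 0.3]
width: 0.998
t 1.48 p [ 0.417  -0.1919  0.1466] yaw 45.0 w 87.9 F [ 0.2 -1.2  0.3]
turn [-0.0005 -0.0004  0.0014] rows 1.0  shift now-axes [ 3.022 -3.234 -0.016]  shift after-turn axes [ 2.993 -3.261 -0.034] len 0.443
```

```bash

python3 -m jog '[[-1,[0.375,-0.405,0],[0,0,0]],[-1,[0.375,-0.405,0],[0,0,0]],[-1,[0.375,-0.405,0],[0,0,0]],[-1,[0.375,-0.405,0],[0,0,0]],[-1,[0.375,-0.405,0],[0,0,0]],[-1,[0.375,-0.405,0],[0,0,0]],[-1,[0.375,-0.405,0],[0,0,0]],[-1,[0.375,-0.405,0],[-0.0005,-0.0004,0.0014]],[-1,[0,0,0],[0,0,0]]]'
python3 go.py .402 .2505 .015 44.5
python3 - <<'E'
from h import *
p,d=cams.read_camera('scene');cv2.imwrite('pics/s1.png',cv2.resize(p[60:240,150:390],None,fx=3,fy=3)[:,:,::-1])
E
```

```text
time: 2.6
eef_pos: [0.3993, 0.2666, 0.1475]
tcp_rot: [[0.71, 0.704, 0.002], [0.704, -0.71, 0.001], [0.002, 0.001, -1.0]]
contact_force: [0.1, -0.2, -0.1]
width: 1.001
t 2.6 p [0.3993 0.2666 0.1475] yaw 44.77 w 88.1 F [ 0.1 -0.2 -0.1]
turn [ 0.0002 -0.0004  0.0007] rows 1.0  shift now-axes [-0.097  0.131  1.325]  shift after-turn axes [-0.093  0.133  1.325] len 0.133
```

View pics/s1.png

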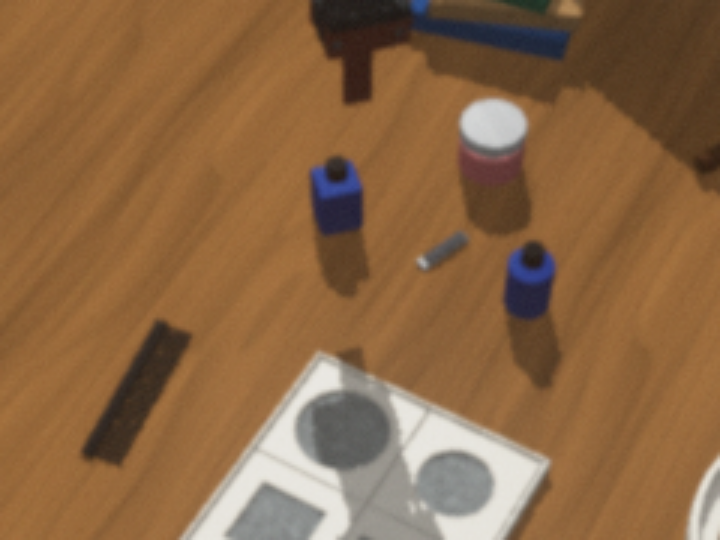

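```bash

python3 -m jog '[[-1,[-0.095,0.13,0],[0.0002,-0.0004,0.0007]],[-1,[0,0,0],[0,0,0]],[-1,[0,0,0.2],[0,0,0]],[-1,[0,0,0.2],[0,0,0]]]'
python3 go.py .402 .2505 .012 44.5
```

```text
time: 3.15
eef_pos: [0.4029, 0.2419, 0.1075]
tcp_rot: [[0.719, 0.695, 0.0], [0.695, -0.719, -0.002], [-0.001, 0.002, -1.0]]
contact_force: [0.2, 0.6, 0.0]
width: 0.999
t 3.15 p [0.4029 0.2419 0.1075] yaw 44.01 w 88.0 F [0.2 0.6 0. ]
turn [ 0.0003  0.0002 -0.0013] rows 1.0  shift now-axes [ 0.055 -0.069  0.954]  shift after-turn axes [ 0.054 -0.067  0.955] len 0.096
```

```bash

python3 -m jog '[[-1,[0,0,0],[0,0,0]],[-1,[0,0,0],[0,0,0]]]'
python3 go.py .402 .2505 .012 44.5
```

```text
time: 3.4
eef_pos: [0.4024, 0.2392, 0.1071]
tcp_rot: [[0.722, 0.692, -0.002], [0.692, -0.722, -0.003], [-0.004, 0.001, -1.0]]
contact_force: [-1.0, 0.6, 0.7]
width: 0.999
t 3.4 p [0.4024 0.2392 0.1071] yaw 43.77 w 87.9 F [-1.   0.6  0.7]
turn [ 0.0001  0.0006 -0.002 ] rows 1.0  shift now-axes [ 0.078 -0.085  0.95 ]  shift after-turn axes [ 0.076 -0.083  0.951] len 0.096
```

```bash

python3 -m jog '[[-1,[0.08,-0.085,0],[0,0,-0.002]],[-1,[0,0,0.2],[0,0,0]],[-1,[0,0,0.2],[0,0,0]]]'
python3 go.py .402 .2505 .012 44.5
python3 -m jog '[[-1,[0,0,0],[0,0,0]]]'
python3 go.py .402 .2505 .012 44.5
```

```text
time: 3.78
eef_pos: [0.4062, 0.2537, 0.0698]
tcp_rot: [[0.713, 0.701, 0.006], [0.701, -0.713, 0.001], [0.005, 0.003, -1.0]]
contact_force: [0.2, 0.5, 0.5]
width: 0.995
t 3.77 p [0.4062 0.2537 0.0698] yaw 44.5 w 87.5 F [0.2 0.5 0.5]
turn [ 0.0005 -0.0008 -0.    ] rows 1.0  shift now-axes [-0.055 -0.008  0.578]  shift after-turn axes [-0.052 -0.006  0.578] len 0.058
time: 3.9
eef_pos: [0.4056, 0.2541, 0.0694]
tcp_rot: [[0.713, 0.701, 0.004], [0.701, -0.713, 0.001], [0.003, 0.003, -1.0]]
contact_force: [-0.2, 0.5, -0.5]
width: 0.997
t 3.9 p [0.4056 0.2541 0.0694] yaw 44.54 w 87.8 F [-0.2  0.5 -0.5]
turn [ 0.0004 -0.0006  0.0001] rows 1.0  shift now-axes [-0.053 -0.001  0.574]  shift after-turn axes [-0.051  0.001  0.574] len 0.058
```

```bash

python3 -m jog '[[-1,[-0.045,0,0.18],[0.0004,-0.0006,0]],[-1,[0,0,0.18],[0,0,0]],[-1,[0,0,0.1],[0,0,0]],[-1,[0,0,0.1],[0,0,0]]]'
python3 go.py .402 .2505 .012 44.5
```

```text
time: 4.4
eef_pos: [0.4068, 0.2544, 0.0163]
tcp_rot: [[0.711, 0.703, 0.008], [0.703, -0.711, 0.004], [0.008, 0.003, -1.0]]
contact_force: [0.6, -0.1, 0.3]
width: 1.002
t 4.4 p [0.4068 0.2544 0.0163] yaw 44.65 w 88.2 F [ 0.6 -0.1  0.3]
turn [ 0.0005 -0.0013  0.0004] rows 1.0  shift now-axes [-0.062 -0.006  0.043]  shift after-turn axes [-0.062 -0.006  0.043] len 0.008
```

```bash

python3 -m jog '[[-1,[-0.06,-0.005,0.03],[0.0005,-0.0013,0]],[-1,[0,0,0.01],[0,0,0]]]'
python3 go.py .402 .2505 .012 44.5
```

```text
time: 4.65
eef_pos: [0.402, 0.2505, 0.0122]
tcp_rot: [[0.711, 0.703, -0.001], [0.703, -0.711, -0.0], [-0.001, -0.0, -1.0]]
contact_force: [0.6, -0.4, 0.7]
width: 1.0
t 4.65 p [0.402  0.2505 0.0122] yaw 44.66 w 88.0 F [ 0.6 -0.4  0.7]
turn [-0.0001  0.0001  0.0004] rows 1.0  shift now-axes [-0.     0.     0.002]  shift after-turn axes [-0.     0.     0.002] len 0.0
```

```bash

python3 -m jog '[[0.2,[0,0,0],[0,0,0]],[1,[0,0,0],[0,0,0]],[1,[0,0,0],[0,0,0]],[1,[0,0,0],[0,0,0]],[1,[0,0,0],[0,0,0]]]' 20
python3 go.py .402 .2505 .012 44.5
```

```text
time: 5.28
eef_pos: [0.4027, 0.2509, 0.0131]
tcp_rot: [[0.712, 0.703, 0.001], [0.703, -0.712, 0.001], [0.001, -0.0, -1.0]]
contact_force: [-0.4, 0.5, 0.9]
width: 0.468
t 5.28 p [0.4027 0.2509 0.0131] yaw 44.64 w 41.2 F [-0.4  0.5  0.9]
turn [-0.     -0.0001  0.0004] rows 1.0  shift now-axes [-0.008 -0.002  0.011]  shift after-turn axes [-0.008 -0.002  0.011] len 0.001
```

```bash

python3 -m jog '[[1,[0,0,-0.1],[0,0,0]],[1,[0,0,-0.25],[0,0,0]],[1,[0,0,-0.3],[0,0,0]],[1,[0,0,-0.2],[0,0,0]],[1,[0,0,0],[0,0,0]]]'
python3 go.py .5176 -.065 .095 -2
python3 go.py .5176 -.065 .095 88
```

```text
time: 5.9
eef_pos: [0.402, 0.2504, 0.102]
tcp_rot: [[0.711, 0.703, -0.0], [0.703, -0.711, -0.0], [-0.0, -0.0, -1.0]]
contact_force: [0.8, 0.0, -2.0]
width: 0.453
t 5.9 p [0.402  0.2504 0.102 ] yaw 44.65 w 39.8 F [ 0.8  0.  -2. ]
turn [-0.      0.      0.1296] rows 5.0  shift now-axes [-1.394  3.056  0.069]  shift after-turn axes [1.266 3.112 0.07 ] len 0.336
t 5.9 p [0.402  0.2504 0.102 ] yaw 44.65 w 39.8 F [ 0.8  0.  -2. ]
turn [-0.      0.     -0.1204] rows 5.0  shift now-axes [-1.394  3.056  0.069]  shift after-turn axes [-3.112  1.266  0.07 ] len 0.336
```

```bash

python3 -m jog '[[1,[0,0,0],[0,0,0.026]],[1,[0,0,0],[0,0,0.026]],[1,[0,0,0],[0,0,0.026]],[1,[0,0,0],[0,0,0.026]],[1,[0,0,0],[0,0,0.026]],[1,[0,0,0],[0,0,0]]]'
python3 -m jog '[[1,[0.1,0.25,0],[0,0,0]],[1,[0.16,0.4,0],[0,0,0]],[1,[0.16,0.4,0],[0,0,0]],[1,[0.16,0.4,0],[0,0,0]],[1,[0.16,0.4,0],[0,0,0]],[1,[0.16,0.4,0],[0,0,0]],[1,[0.16,0.4,0],[0,0,0]],[1,[0.1,0.25,0],[0,0,0]],[1,[0.04,0.1,0],[0,0,0]],[1,[0,0,0],[0,0,0]]]'
python3 go.py .5176 -.065 .045 -2
```

```text
time: 6.65
eef_pos: [0.3983, 0.2486, 0.0979]
tcp_rot: [[0.998, -0.062, -0.007], [-0.062, -0.998, -0.003], [-0.006, 0.003, -1.0]]
contact_force: [0.9, 0.8, -0.8]
width: 0.457
time: 7.9
eef_pos: [0.5049, -0.0655, 0.0934]
tcp_rot: [[1.0, -0.023, -0.012], [-0.023, -1.0, -0.002], [-0.012, 0.003, -1.0]]
contact_force: [-0.2, 0.7, -0.8]
width: 0.453
t 7.9 p [ 0.5049 -0.0655  0.0934] yaw -1.31 w 39.8 F [-0.2  0.7 -0.8]
turn [0.0004 0.0019 0.0019] rows 1.0  shift now-axes [ 0.132 -0.009  0.483]  shift after-turn axes [ 0.127 -0.01   0.484] len 0.05
```

```bash

python3 -m jog '[[1,[0.12,-0.01,0],[0.0004,0.0019,0.0019]],[1,[0,0,0.1],[0,0,0]],[1,[0,0,0.15],[0,0,0]],[1,[0,0,0.1],[0,0,0]],[1,[0,0,0],[0,0,0]]]'
python3 go.py .5176 -.065 .0215 -2
```

```text
time: 8.52
eef_pos: [0.5154, -0.0609, 0.0548]
tcp_rot: [[1.0, -0.03, -0.002], [-0.03, -1.0, 0.002], [-0.002, -0.002, -1.0]]
contact_force: [0.1, 0.5, -1.2]
width: 0.457
t 8.53 p [ 0.5154 -0.0609  0.0548] yaw -1.74 w 40.2 F [ 0.1  0.5 -1.2]
turn [-0.0002  0.0004  0.0007] rows 1.0  shift now-axes [0.024 0.041 0.333]  shift after-turn axes [0.024 0.041 0.333] len 0.034
```

```bash

python3 -m jog '[[1,[0.024,0.04,0.05],[-0.0002,0.0004,0.0007]],[1,[0,0,0.1],[0,0,0]],[1,[0,0,0.1],[0,0,0]],[1,[0,0,0.04],[0,0,0]],[1,[0,0,0],[0,0,0]]]'
python3 go.py .5176 -.065 .0215 -2
```

```text
time: 9.15
eef_pos: [0.518, -0.0655, 0.0238]
tcp_rot: [[0.999, -0.035, 0.001], [-0.035, -0.999, -0.0], [0.001, -0.0, -1.0]]
contact_force: [0.2, -0.1, -1.2]
width: 0.451
t 9.15 p [ 0.518  -0.0655  0.0238] yaw -2.03 w 39.7 F [ 0.2 -0.1 -1.2]
turn [-0.     -0.0001 -0.0001] rows 1.0  shift now-axes [-0.004 -0.005  0.023]  shift after-turn axes [-0.004 -0.005  0.023] len 0.002
```

```bash

python3 -m jog '[[1,[-0.004,-0.004,0.01],[0,0,0]],[1,[0,0,0.01],[0,0,0]]]'
python3 -m jog '[[1,[0,0,0.008],[0,0,0]]]'
python3 -m jog '[[1,[0,0,0.006],[0,0,0]]]'
```

```text
time: 9.4
eef_pos: [0.518, -0.0651, 0.022]
tcp_rot: [[0.999, -0.035, 0.001], [-0.035, -0.999, -0.0], [0.001, 0.0, -1.0]]
contact_force: [0.2, 0.2, -1.9]
width: 0.455
time: 9.52
eef_pos: [0.5182, -0.0652, 0.0214]
tcp_rot: [[0.999, -0.035, 0.002], [-0.035, -0.999, -0.0], [0.002, 0.0, -1.0]]
contact_force: [-0.1, 0.0, -0.9]
width: 0.451
time: 9.65
eef_pos: [0.5184, -0.0651, 0.0211]
tcp_rot: [[0.999, -0.035, 0.002], [-0.035, -0.999, -0.0], [0.002, 0.0, -1.0]]
contact_force: [-1.2, 1.3, 5.5]
width: 0.451
```

```bash

python3 -m jog '[[0.05,[0,0,0],[0,0,0]],[0,[0,0,0],[0,0,0]],[-0.3,[0,0,0],[0,0,0]],[-0.3,[0,0,0],[0,0,0]]]'
python3 -m jog '[[-0.3,[0,0,-0.05],[0,0,0]],[-0.3,[0,0,-0.2],[0,0,0]],[-0.3,[0,0,-0.4],[0,0,0]],[-0.3,[0,0,-0.4],[0,0,0]],[-0.3,[0,0,-0.2],[0,0,0]],[-0.3,[0,0,0],[0,0,0]]]'
python3 go.py .622 -.2815 .12 32.5
python3 - <<'E'
from h import *
p,d=cams.read_camera('top');np.savez('t1.npz',p=p,d=d);W=cloud('top',d)
a=cv2.resize(p[140:290,220:440],None,fx=3.6,fy=3.6,interpolation=cv2.INTER_CUBIC);cv2.imwrite('pics/t1.png',a[:,:,::-1])
z=np.load('top0.npz');W=cloud('top',z['d']);p=z['p']
m=np.zeros((420,560),bool);m[160:205,362:398]=1;m&=(p.min(-1)>110)&(W[...,2]>.0285)
q=W[m];r=cv2.minAreaRect((q[:,:2]*1000).astype(np.float32));print(r)
E
```

```text
time: 10.15
eef_pos: [0.5188, -0.0652, 0.0214]
tcp_rot: [[0.999, -0.035, 0.003], [-0.035, -0.999, -0.001], [0.003, 0.0, -1.0]]
contact_force: [0.6, 0.5, -0.4]
width: 0.644
time: 10.9
eef_pos: [0.5182, -0.0653, 0.1512]
tcp_rot: [[0.999, -0.035, 0.003], [-0.035, -0.999, -0.001], [0.003, 0.001, -1.0]]
contact_force: [0.7, -0.1, 0.4]
width: 0.652
t 10.9 p [ 0.5182 -0.0653  0.1512] yaw -2.03 w 57.3 F [ 0.7 -0.1  0.4]
turn [ 0.0002 -0.0004 -0.0959] rows 4.0  shift now-axes [1.113 2.124 0.316]  shift after-turn axes [-0.286  2.381  0.312] len 0.242
((547.80419921875, -147.8702392578125), (63.18718719482422, 335.92620849609375), 29.262901306152344)
```

View pics/t1.png

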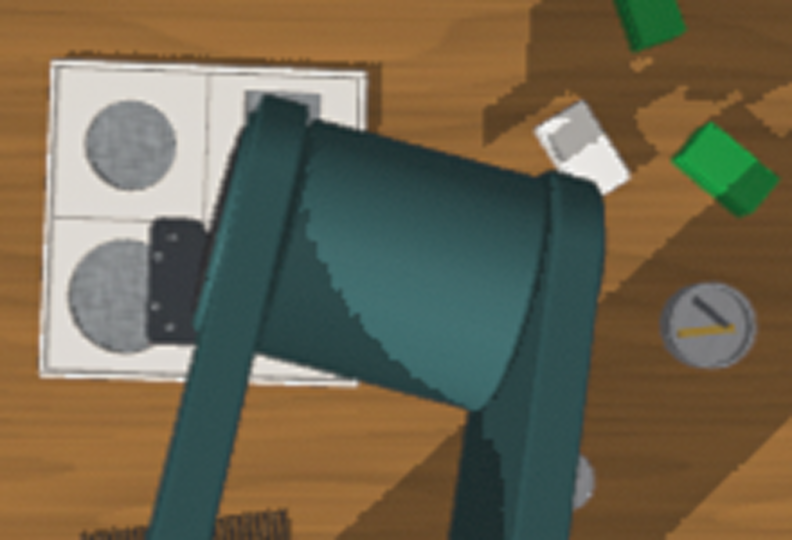

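The arm hides the square recess from above. The pill box at (580,148) in the crop and the green boxes are unmoved. Refining the pill box pose, then checking the bottle in the scene view.

```bash
python3 - <<'E'
from h import *
z=np.load('top0.npz');W=cloud('top',z['d']);p=z['p']
m=np.zeros((420,560),bool);m[165:200,365:398]=1;m&=(p.min(-1)>110)
for lo in (.022,.028,.030):
    mm=m&(W[...,2]>lo);n,l,s,c=cv2.connectedComponentsWithStats(mm.astype(np.uint8));k=1+s[1:,4].argmax();q=W[l==k]
    print(lo,len(q),cv2.minAreaRect((q[:,:2]*1000).astype(np.float32)))
p,d=cams.read_camera('scene');cv2.imwrite('pics/s2.png',p[:,:,::-1])
E
```

```text
0.022 356 ((548.1607055664062, -149.005859375), (64.0992202758789, 338.1761169433594), 29.33470916748047)
0.028 297 ((548.0057373046875, -148.22999572753906), (63.18718719482422, 336.7510986328125), 29.262901306152344)
0.03 171 ((547.5853271484375, -147.6709747314453), (61.2989387512207, 335.7500305175781), 28.908544540405273)
```

View pics/s2.png

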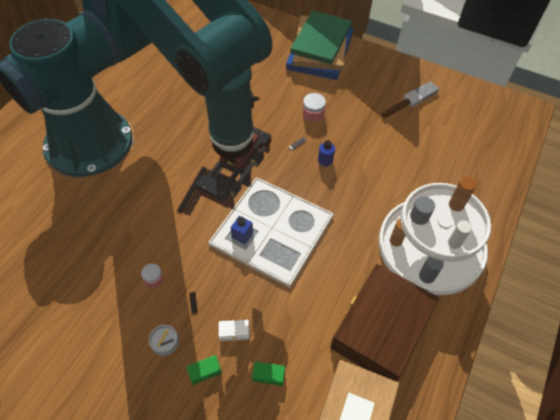

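The bottle at (241,230) stands upright in the square recess. Pixels with no depth spoiled the fit, so I'm redoing it with an upper height bound.

```bash
python3 - <<'E'
from h import *
z=np.load('top0.npz');W=cloud('top',z['d']);p=z['p']
m=np.zeros((420,560),bool);m[165:200,365:398]=1;m&=(p.min(-1)>110)
for lo in (.022,.028,.030):
    mm=m&(W[...,2]>lo)&(W[...,2]<.05);q=W[mm]
    print(lo,len(q),cv2.minAreaRect((q[:,:2]*1000).astype(np.float32)),q[:,:2].mean(0))
E
python3 -m jog '[[-0.3,[0,0,0],[0.0002,-0.0004,-0.025]],[-0.3,[0,0,0],[0,0,-0.025]],[-0.3,[0,0,0],[0,0,-0.025]],[-0.3,[0,0,0],[0,0,-0.021]],[-0.3,[0,0,0],[0,0,0]]]'
python3 go.py .622 -.2815 .08 32.5
```

```text
0.022 354 ((621.9407348632812, -280.5390625), (63.84969711303711, 36.53901290893555), 31.95427131652832) [ 0.62107825 -0.27899394]
0.028 295 ((621.6510620117188, -279.40911865234375), (63.17598342895508, 34.11035919189453), 32.645511627197266) [ 0.62129351 -0.27932115]
0.03 173 ((621.7681884765625, -278.8651428222656), (62.39598846435547, 33.26805877685547), 32.828712463378906) [ 0.61912827 -0.28005808]
time: 11.62
eef_pos: [0.5112, -0.0636, 0.1416]
tcp_rot: [[0.833, 0.552, -0.016], [0.553, -0.833, 0.005], [-0.011, -0.013, -1.0]]
contact_force: [-0.1, 0.3, -0.2]
width: 0.649
t 11.62 p [ 0.5112 -0.0636  0.1416] yaw 33.55 w 57.1 F [-0.1  0.3 -0.2]
turn [-0.0021  0.0018  0.0029] rows 1.0  shift now-axes [-0.274  2.437  0.588]  shift after-turn axes [-0.236  2.434  0.616] len 0.252
```

```bash

python3 -m jog '[[-0.3,[0,0,0],[-0.0021,0.0018,0.0028]],[-0.3,[-0.04,0.4,0],[0,0,0]],[-0.3,[-0.04,0.4,0],[0,0,0]],[-0.3,[-0.04,0.4,0],[0,0,0]],[-0.3,[-0.04,0.4,0],[0,0,0]],[-0.3,[-0.04,0.4,0],[0,0,0]],[-0.3,[-0.02,0.2,0.1],[0,0,0]],[-0.3,[0,0,0.1],[0,0,0]],[-0.3,[0,0,0],[0,0,0]]]'
python3 go.py .6217 -.2798 .06 32.6
```

```text
time: 12.75
eef_pos: [0.6062, -0.2632, 0.1146]
tcp_rot: [[0.854, 0.52, -0.005], [0.52, -0.854, 0.004], [-0.002, -0.006, -1.0]]
contact_force: [-0.6, -0.4, 0.6]
width: 0.652
t 12.75 p [ 0.6062 -0.2632  0.1146] yaw 31.34 w 57.4 F [-0.6 -0.4  0.6]
turn [-0.0009  0.0004 -0.0035] rows 1.0  shift now-axes [0.047 0.226 0.544]  shift after-turn axes [0.041 0.224 0.546] len 0.059
```

```bash

python3 -m jog '[[-0.3,[0.05,0.22,0],[-0.0009,0.0004,-0.0035]],[-0.3,[0,0,0],[0,0,0]],[-0.3,[0,0,0.2],[0,0,0]],[-0.3,[0,0,0.2],[0,0,0]],[-0.3,[0,0,0.1],[0,0,0]],[-0.3,[0,0,0],[0,0,0]]]'
python3 go.py .6217 -.2798 .04 32.6
```

```text
time: 13.5
eef_pos: [0.6176, -0.2698, 0.064]
tcp_rot: [[0.841, 0.541, -0.004], [0.541, -0.841, 0.005], [-0.001, -0.006, -1.0]]
contact_force: [0.0, 0.2, 0.5]
width: 0.647
t 13.5 p [ 0.6176 -0.2698  0.064 ] yaw 32.75 w 56.9 F [0.  0.2 0.5]
turn [-0.001   0.0002  0.0004] rows 1.0  shift now-axes [-0.019  0.108  0.24 ]  shift after-turn axes [-0.019  0.106  0.24 ] len 0.026
```

```bash

python3 -m jog '[[-0.3,[-0.02,0.11,0],[-0.001,0.0002,0]],[-0.3,[0,0,0],[0,0,0]],[-0.3,[0,0,0.1],[0,0,0]],[-0.3,[0,0,0.1],[0,0,0]],[-0.3,[0,0,0],[0,0,0]]]'
python3 go.py .6217 -.2798 .009 32.6
```

```text
time: 14.12
eef_pos: [0.6232, -0.2814, 0.0446]
tcp_rot: [[0.841, 0.541, 0.003], [0.541, -0.841, -0.002], [0.002, 0.003, -1.0]]
contact_force: [0.3, 0.0, 0.4]
width: 0.65
t 14.12 p [ 0.6232 -0.2814  0.0446] yaw 32.72 w 57.2 F [0.3 0.  0.4]
turn [ 0.0005 -0.0002  0.0003] rows 1.0  shift now-axes [-0.004 -0.022  0.356]  shift after-turn axes [-0.004 -0.021  0.356] len 0.036
```

```bash

python3 -m jog '[[-0.3,[-0.004,-0.022,0.05],[0.0005,-0.0002,0.0003]],[-0.3,[0,0,0.1],[0,0,0]],[-0.3,[0,0,0.1],[0,0,0]],[-0.3,[0,0,0.05],[0,0,0]],[-0.3,[0,0,0],[0,0,0]]]'
python3 go.py .6217 -.2798 .009 32.6
```

```text
time: 14.75
eef_pos: [0.6211, -0.2792, 0.0118]
tcp_rot: [[0.842, 0.539, -0.001], [0.539, -0.842, 0.001], [-0.0, -0.002, -1.0]]
contact_force: [0.9, 0.2, -0.2]
width: 0.651
t 14.75 p [ 0.6211 -0.2792  0.0118] yaw 32.62 w 57.3 F [ 0.9  0.2 -0.2]
turn [-0.0003  0.0001  0.    ] rows 1.0  shift now-axes [0.002 0.008 0.028]  shift after-turn axes [0.002 0.008 0.028] len 0.003
```

```bash

python3 -m jog '[[-0.3,[0.002,0.008,0.028],[-0.0003,0,0]],[0.1,[0,0,0],[0,0,0]],[1,[0,0,0],[0,0,0]],[1,[0,0,0],[0,0,0]],[1,[0,0,0],[0,0,0]]]' 20
python3 go.py .6217 -.2798 .009 32.6
```

```text
time: 15.38
eef_pos: [0.6225, -0.2803, 0.0098]
tcp_rot: [[0.842, 0.539, 0.002], [0.539, -0.842, -0.001], [0.0, 0.002, -1.0]]
contact_force: [-0.9, -0.6, -0.5]
width: 0.237
t 15.38 p [ 0.6225 -0.2803  0.0098] yaw 32.62 w 20.9 F [-0.9 -0.6 -0.5]
turn [ 0.0003 -0.0001  0.    ] rows 1.0  shift now-axes [-0.004 -0.009  0.008]  shift after-turn axes [-0.004 -0.009  0.008] len 0.001
```

```bash

python3 - <<'E'
from h import *
print(ctrl.get_obs()['width']*88)
p,d=cams.read_camera('scene');cv2.imwrite('pics/s3.png',cv2.resize(p[230:400,120:320],None,fx=3.5,fy=3.5)[:,:,::-1])
E
```

```text
20.875408439318004
```

View pics/s3.png

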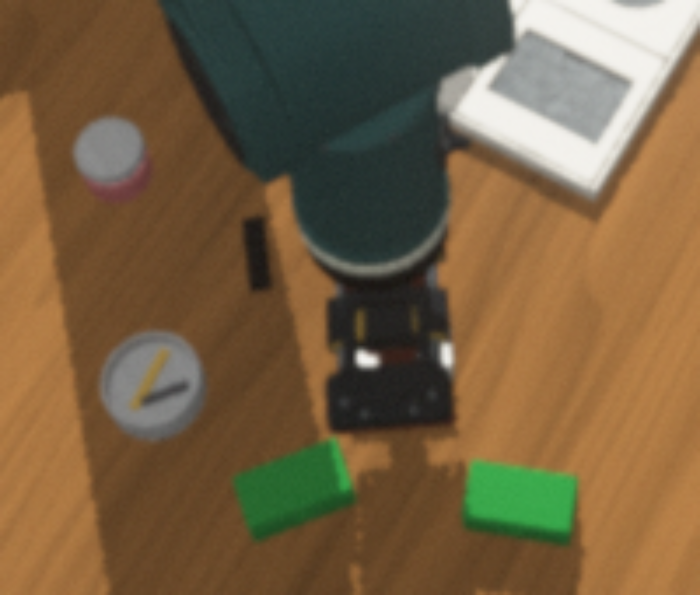

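```bash

python3 -m jog '[[1,[0,0,0],[0,0,0]],[1,[0,0,0],[0,0,0]]]'
python3 - <<'E'
from h import *
p,d=cams.read_camera('top');cv2.imwrite('pics/t3.png',cv2.resize(p[120:250,330:450],None,fx=4.5,fy=4.5,interpolation=2)[:,:,::-1])
E
```

```text
time: 15.68
eef_pos: [0.6226, -0.2803, 0.0099]
tcp_rot: [[0.842, 0.539, 0.002], [0.539, -0.842, -0.002], [0.001, 0.002, -1.0]]
contact_force: [-0.5, -0.7, 0.3]
width: 0.008
```

View pics/t3.png

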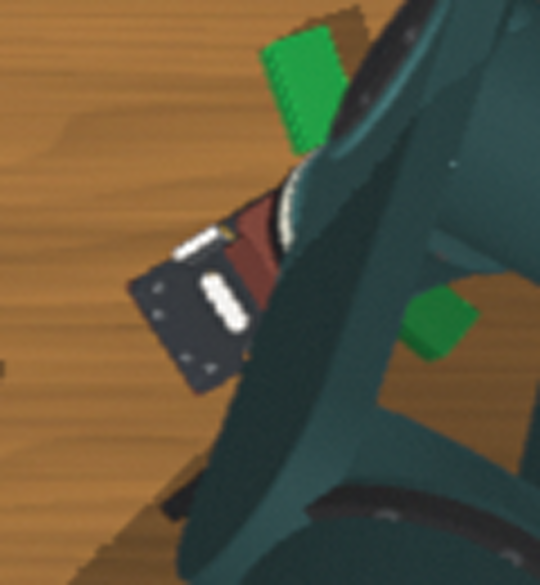

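```bash

python3 - <<'E'
from h import *
for n in('scene','top'):
    p,d=cams.read_camera(n);W=cloud(n,d)
    m=(p.min(-1)>130)&(abs(W[...,0]-.622)<.09)&(abs(W[...,1]+.28)<.09)&(W[...,2]<.2)
    n_,l,s,c=cv2.connectedComponentsWithStats(m.astype(np.uint8))
    for k in range(1,n_):
        q=W[l==k]; print(n,s[k,4],c[k].round(),q.min(0).round(3),q.max(0).round(3),np.median(q,0).round(3))
E
```

```text
scene 42 [247. 328.] [ 0.641 -0.301 -0.002] [ 0.668 -0.256  0.139] [ 0.65  -0.267  0.03 ]
scene 83 [229. 331.] [ 0.603 -0.337  0.023] [ 0.663 -0.28   0.166] [ 0.62  -0.291  0.03 ]
top 29 [373. 174.] [ 0.619 -0.267  0.009] [ 0.65  -0.223  0.14 ] [ 0.64  -0.253  0.031]
top 68 [379. 187.] [ 0.58  -0.283  0.017] [ 0.623 -0.228  0.167] [ 0.606 -0.27   0.03 ]
```

```bash

python3 - <<'E'
from h import *
p,d=cams.read_camera('scene');a=cv2.resize(p[295:365,200:265],None,fx=8,fy=8,interpolation=2)
W=cloud('scene',d);np.savez('s4.npz',p=p,d=d)
p,d=cams.read_camera('top');b=cv2.resize(p[150:220,350:405],None,fx=8,fy=8,interpolation=2)
cv2.imwrite('pics/z4.png',np.hstack([a,b])[:,:780,::-1])
# tool-frame cloud of points below 80mm
o=ctrl.get_obs();R=o['tcp_rot'];q=(W.reshape(-1,3)-o['eef_pos'])@R
m=(abs(q[:,0])<.012)&(abs(q[:,1])<.07)&(q[:,2]>-.08)&(q[:,2]<.0)
s=q[m];c=np.load('s4.npz')['p'].reshape(-1,3)[m]
for a,b in sorted(zip(s[:,1:].tolist(),c.tolist()),key=lambda t:t[0][1])[::2]: print(np.round(np.array(a)*1000),b)
print(o['width'])
E
```

```text
[ 11. -66.] [75, 56, 50]
[ 12. -63.] [56, 35, 27]
[ 11. -62.] [128, 114, 107]
[ 11. -60.] [56, 32, 25]
[ 11. -60.] [71, 51, 43]
[ 11. -59.] [57, 35, 28]
[ 10. -55.] [59, 36, 29]
[ 10. -54.] [109, 94, 87]
[  9. -52.] [59, 36, 31]
[ 10. -51.] [57, 33, 27]
[ 10. -51.] [56, 31, 26]
[  6. -51.] [96, 82, 77]
[ 11. -50.] [125, 112, 103]
[ 10. -50.] [61, 39, 33]
[ 10. -47.] [69, 49, 43]
[ 10. -46.] [55, 31, 25]
[ 10. -45.] [60, 36, 31]
[  9. -44.] [57, 33, 25]
[ 10. -43.] [60, 43, 36]
[ 10. -42.] [74, 51, 46]
[ 10. -41.] [83, 65, 58]
[ 10. -40.] [86, 69, 61]
[ 10. -40.] [101, 86, 81]
[ 10. -38.] [114, 102, 94]
[ 10. -36.] [192, 187, 178]
[ 10. -34.] [166, 154, 147]
[  9. -34.] [149, 135, 129]
[ 12. -23.] [166, 165, 157]
[  7. -22.] [234, 233, 228]
[  9. -22.] [227, 225, 218]
[  6. -22.] [190, 187, 179]
[  8. -21.] [192, 192, 183]
[ 10. -21.] [197, 196, 188]
[  6. -20.] [194, 189, 181]
[  5. -20.] [175, 165, 157]
[  5. -20.] [182, 174, 166]
[  7. -20.] [218, 215, 206]
[  7. -20.] [222, 219, 211]
[  9. -20.] [211, 210, 202]
[  7. -19.] [218, 214, 207]
[  7. -19.] [212, 211, 202]
[ 11. -18.] [148, 146, 139]
[  4. -17.] [193, 185, 178]
[  7. -16.] [236, 235, 231]
0.007015264144560582
```

View pics/z4.png

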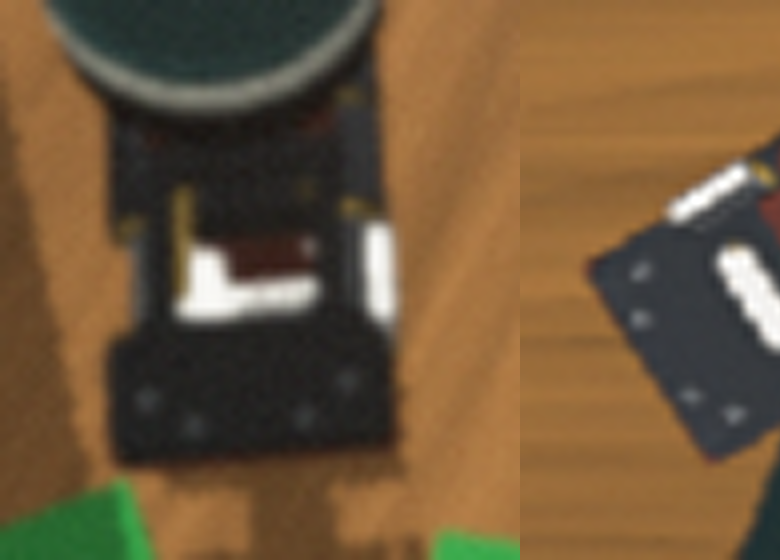

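```bash

python3 - <<'E'
from h import *
c=cams.get_calibration('scene');K=np.array(c['mtx']);Rc=np.array(c['rotation'])
def pr(P):
    q=(np.array(P)-c['origin'])@Rc; x,y,zz=q[0],-q[1],-q[2]; return K[0,0]*x/zz+K[0,2],K[1,1]*y/zz+K[1,2],zz
print('s1 tcp',np.round(pr([.3993,.2666,.1475]),2), 'crop',[(pr([.3993,.2666,.1475])[0]-150)*3,(pr([.3993,.2666,.1475])[1]-60)*3])
z=np.load('s4.npz');p,d=z['p'],z['d'];o=ctrl.get_obs();R=o['tcp_rot']
for t in (0,-.02,-.04,-.06): print(t,np.round(pr(o['eef_pos']+R@np.array([0,.0,t])),2))
for v in range(318,346,2): print(v,[(round(float(d[v,u]),3)) for u in range(222,246,2)])
E
```

```text
s1 tcp [263.08  88.72   1.31] crop [np.float64(339.246096313727), np.float64(86.16253521170678)]
0 [233.82 331.06   1.11]
-0.02 [233.24 327.82   1.09]
-0.04 [232.64 324.48   1.07]
-0.06 [232.03 321.03   1.06]
318 [0.969, 0.979, 0.983, 0.979, 0.982, 0.982, 0.981, 0.978, 0.975, 0.962, 0.981, 0.979]
320 [0.967, 0.977, 0.98, 0.977, 0.978, 0.977, 0.98, 0.979, 0.979, 0.956, 0.965, 0.98]
322 [0.965, 0.984, 0.984, 0.981, 0.987, 0.985, 0.986, 0.986, 0.991, 0.956, 0.957, 0.982]
324 [0.966, 0.994, 0.992, 0.992, 0.993, 0.994, 0.996, 0.997, 1.002, 0.954, 0.954, 0.977]
326 [0.965, 1.095, 1.092, 1.048, 1.047, 1.047, 1.05, 1.056, 1.06, 0.954, 0.953, 0.98]
328 [0.961, 1.088, 1.091, 1.059, 1.063, 1.063, 1.065, 1.063, 1.066, 0.951, 0.949, 0.973]
330 [0.96, 1.089, 1.089, 1.071, 1.073, 1.076, 1.087, 1.09, 1.086, 0.946, 0.948, 0.973]
332 [0.966, 1.086, 1.086, 1.083, 1.084, 1.088, 1.086, 1.084, 1.085, 0.946, 0.945, 0.972]
334 [0.946, 0.943, 0.945, 0.944, 0.944, 0.943, 0.939, 0.941, 0.944, 0.946, 0.943, 0.945]
336 [0.938, 0.941, 0.943, 0.943, 0.943, 0.942, 0.941, 0.942, 0.94, 0.94, 0.944, 0.941]
338 [0.942, 0.943, 0.938, 0.942, 0.939, 0.939, 0.938, 0.939, 0.941, 0.942, 0.941, 0.941]
340 [0.936, 0.937, 0.938, 0.936, 0.939, 0.941, 0.94, 0.939, 0.937, 0.937, 0.938, 0.938]
342 [0.935, 0.935, 0.934, 0.934, 0.934, 0.933, 0.934, 0.932, 0.936, 0.937, 0.935, 0.936]
344 [0.932, 0.934, 0.937, 0.937, 0.935, 0.936, 0.934, 0.935, 0.933, 0.936, 0.939, 0.933]
```

```bash

python3 - <<'E'
from h import *
c=cams.get_calibration('scene');K=np.array(c['mtx']);Rc=np.array(c['rotation'])
def pr(P):
    q=(np.array(P)-c['origin'])@Rc; x,y,zz=q[0],-q[1],-q[2]; return np.array([K[0,0]*x/zz+K[0,2],K[1,1]*y/zz+K[1,2]])
P=np.array([.3993,.2666,.1475]);R=np.array([[.71,.704,0],[.704,-.71,0],[0,0,-1]])
for t in ([0,.05,0],[0,-.05,0],[0,.05,-.03]): print(t,((pr(P+R@t)-[150,60])*3).round())
z=np.load('s4.npz');W=cloud('scene',z['d']);o=ctrl.get_obs();q=(W-o['eef_pos'])@o['tcp_rot']
for v in range(322,333): print(v,[tuple((q[v,u]*1000).round().astype(int)) for u in range(228,240,3)],[tuple(z['p'][v,u]) [0] for u in range(228,240,3)])
E
```

```text
[0, 0.05, 0] [356. 127.]
[0, -0.05, 0] [323.  46.]
[0, 0.05, -0.03] [356. 101.]
322 [(np.int64(-4), np.int64(28), np.int64(-131)), (np.int64(1), np.int64(27), np.int64(-127)), (np.int64(7), np.int64(27), np.int64(-126)), (np.int64(13), np.int64(28), np.int64(-125))] [np.uint8(30), np.uint8(34), np.uint8(33), np.uint8(33)]
323 [(np.int64(-5), np.int64(27), np.int64(-121)), (np.int64(1), np.int64(27), np.int64(-120)), (np.int64(7), np.int64(27), np.int64(-120)), (np.int64(12), np.int64(27), np.int64(-118))] [np.uint8(33), np.uint8(34), np.uint8(36), np.uint8(38)]
324 [(np.int64(-5), np.int64(28), np.int64(-119)), (np.int64(0), np.int64(27), np.int64(-115)), (np.int64(6), np.int64(27), np.int64(-115)), (np.int64(12), np.int64(27), np.int64(-111))] [np.uint8(40), np.uint8(42), np.uint8(44), np.uint8(56)]
325 [(np.int64(-5), np.int64(28), np.int64(-114)), (np.int64(0), np.int64(27), np.int64(-111)), (np.int64(6), np.int64(28), np.int64(-112)), (np.int64(10), np.int64(11), np.int64(-66))] [np.uint8(54), np.uint8(54), np.uint8(52), np.uint8(75)]
326 [(np.int64(-8), np.int64(11), np.int64(-6
[... 942 characters left out ...]
int64(10), np.int64(-36)), (np.int64(-4), np.int64(10), np.int64(-36)), (np.int64(1), np.int64(5), np.int64(-20)), (np.int64(8), np.int64(6), np.int64(-20))] [np.uint8(192), np.uint8(150), np.uint8(175), np.uint8(194)]
331 [(np.int64(-11), np.int64(7), np.int64(-22)), (np.int64(-5), np.int64(7), np.int64(-21)), (np.int64(1), np.int64(8), np.int64(-23)), (np.int64(8), np.int64(7), np.int64(-19))] [np.uint8(234), np.uint8(217), np.uint8(225), np.uint8(212)]
332 [(np.int64(-11), np.int64(9), np.int64(-22)), (np.int64(-5), np.int64(9), np.int64(-20)), (np.int64(1), np.int64(9), np.int64(-20)), (np.int64(7), np.int64(9), np.int64(-18))] [np.uint8(240), np.uint8(211), np.uint8(207), np.uint8(183)]
```

The width reads shut, yet the box stands undisturbed. The depth image shows the fingertips about 35 mm above the reported TCP, just over the box top. The earlier picture s1 shows the same mismatch. I'll lift, open and measure that tip offset.

```bash

python3 -m jog '[[1,[0,0,-0.1],[0,0,0]],[1,[0,0,-0.3],[0,0,0]],[1,[0,0,-0.4],[0,0,0]],[-0.3,[0,0,-0.3],[0,0,0]],[-0.3,[0,0,-0.1],[0,0,0]],[-0.3,[0,0,0],[0,0,0]],[-0.3,[0,0,0],[0,0,0]]]'
python3 - <<'E'
from h import *
o=ctrl.get_obs();print(o['eef_pos'],o['width'])
p,d=cams.read_camera('scene');W=cloud('scene',d);np.savez('s5.npz',p=p,d=d,e=o['eef_pos'],R=o['tcp_rot'])
q=(W-o['eef_pos'])@o['tcp_rot']*1000
m=(abs(q[...,0])<60)&(abs(q[...,1])<100)&(q[...,2]>-105)&(q[...,2]<25)&(d>0)
v,u=np.nonzero(m);print(u.min(),u.max(),v.min(),v.max(),m.sum())
for vv in range(v.min(),v.max()+1,2):
    uu=u[v==vv]; 
    if len(uu): k=uu[len(uu)//2];print(vv,uu.min(),uu.max(),q[vv,k].round(),p[vv,k])
cv2.imwrite('pics/s5.png',cv2.resize(p[230:400,120:320],None,fx=3.5,fy=3.5)[:,:,::-1])
E
```

```text
time: 16.8
eef_pos: [0.6216, -0.2797, 0.1341]
tcp_rot: [[0.842, 0.539, 0.0], [0.539, -0.842, -0.001], [-0.0, 0.001, -1.0]]
contact_force: [-0.3, 0.3, -0.1]
width: 0.422
[ 0.62158281 -0.2797118   0.13410729] 0.421519487104613
222 226 290 290 5
290 222 226 [ -7. -19. -47.] [38 34 31]
```

View pics/s5.png

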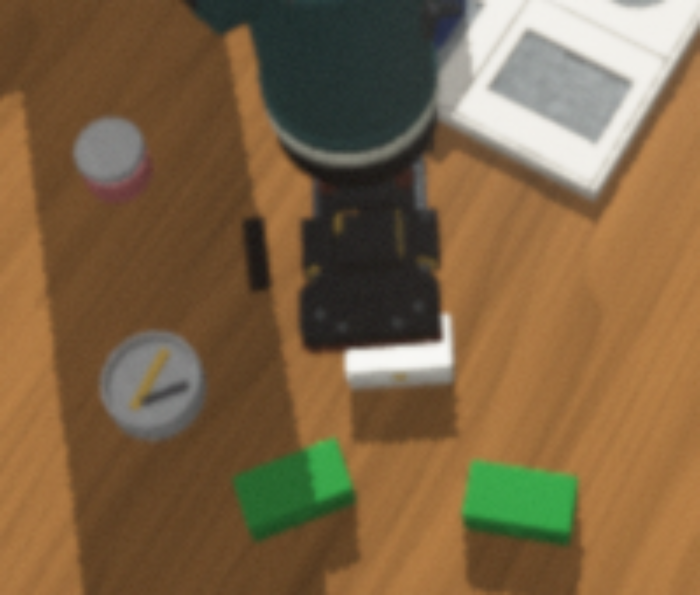

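Box untouched at crop (400,360), and the fingers are hidden behind the gripper body. I'll go down around the box and find the dresser by a light touch, which gives the true tip height.

```bash

python3 -m jog '[[-0.35,[0,0,0.3],[0,0,0]],[-0.35,[0,0,0.3],[0,0,0]],[-0.35,[0,0,0.2],[0,0,0]],[-0.35,[0,0,0],[0,0,0]]]'
python3 go.py .6217 -.2798 .0 32.6
```

```text
time: 17.35
eef_pos: [0.6188, -0.2782, 0.0471]
tcp_rot: [[0.842, 0.539, -0.006], [0.539, -0.842, 0.003], [-0.004, -0.006, -1.0]]
contact_force: [-0.2, -0.2, -0.2]
width: 0.678
t 17.35 p [ 0.6188 -0.2782  0.0471] yaw 32.61 w 59.6 F [-0.2 -0.2 -0.2]
turn [-0.0009  0.0006  0.    ] rows 1.0  shift now-axes [0.017 0.032 0.47 ]  shift after-turn axes [0.016 0.029 0.471] len 0.047
```

```bash

python3 -m jog '[[-0.35,[0.016,0.03,0.05],[-0.0009,0.0006,0]],[-0.35,[0,0,0.15],[0,0,0]],[-0.35,[0,0,0.15],[0,0,0]],[-0.35,[0,0,0.1],[0,0,0]],[-0.35,[0,0,0.05],[0,0,0]],[-0.35,[0,0,0],[0,0,0]]]'
python3 go.py .6217 -.2798 -.02 32.6
```

```text
time: 18.1
eef_pos: [0.6227, -0.2804, -0.0055]
tcp_rot: [[0.842, 0.539, 0.002], [0.539, -0.842, -0.001], [0.001, 0.001, -1.0]]
contact_force: [-0.8, 0.2, 0.2]
width: 0.673
t 18.1 p [ 0.6227 -0.2804 -0.0055] yaw 32.61 w 59.3 F [-0.8  0.2  0.2]
turn [ 0.0002 -0.0002  0.    ] rows 1.0  shift now-axes [-0.006 -0.011  0.145]  shift after-turn axes [-0.005 -0.01   0.145] len 0.015
```

```bash

python3 -m jog '[[-0.35,[-0.005,-0.01,0.05],[0.0002,-0.0002,0]],[-0.35,[0,0,0.05],[0,0,0]],[-0.35,[0,0,0.05],[0,0,0]]]'
python3 -m jog '[[-0.35,[0,0,0.03],[0,0,0]]]'
python3 -m jog '[[-0.35,[0,0,0.02],[0,0,0]]]'
python3 -m jog '[[-0.35,[0,0,0.02],[0,0,0]]]'
```

```text
time: 18.48
eef_pos: [0.6228, -0.2803, -0.0201]
tcp_rot: [[0.842, 0.539, 0.002], [0.539, -0.842, -0.001], [0.001, 0.002, -1.0]]
contact_force: [0.2, -0.3, 0.8]
width: 0.677
time: 18.6
eef_pos: [0.6226, -0.2803, -0.0235]
tcp_rot: [[0.842, 0.539, 0.002], [0.539, -0.842, -0.001], [0.001, 0.002, -1.0]]
contact_force: [-0.4, 0.5, -0.3]
width: 0.672
time: 18.73
eef_pos: [0.6226, -0.2803, -0.0257]
tcp_rot: [[0.842, 0.539, 0.002], [0.539, -0.842, -0.001], [0.001, 0.002, -1.0]]
contact_force: [0.1, 0.5, -0.3]
width: 0.674
time: 18.85
eef_pos: [0.6226, -0.2803, -0.0278]
tcp_rot: [[0.842, 0.539, 0.002], [0.539, -0.842, -0.001], [0.001, 0.002, -1.0]]
contact_force: [0.9, 0.1, 0.3]
width: 0.675
```

```bash

python3 -m jog '[[-0.35,[0,0,0.015],[0,0,0]]]'
python3 -m jog '[[-0.35,[0,0,0.015],[0,0,0]]]'
python3 -m jog '[[-0.35,[0,0,0.01],[0,0,0]]]' | grep -E 'eef|force'
python3 -m jog '[[-0.35,[0,0,0.01],[0,0,0]]]' | grep -E 'eef|force'
```

```text
time: 18.98
eef_pos: [0.6227, -0.2803, -0.0294]
tcp_rot: [[0.842, 0.539, 0.002], [0.539, -0.842, -0.001], [0.001, 0.002, -1.0]]
contact_force: [0.1, -0.3, 0.2]
width: 0.675
time: 19.1
eef_pos: [0.6227, -0.2804, -0.0309]
tcp_rot: [[0.842, 0.539, 0.002], [0.539, -0.842, -0.001], [0.001, 0.002, -1.0]]
contact_force: [0.3, -0.1, 1.0]
width: 0.675
eef_pos: [0.6227, -0.2804, -0.0319]
contact_force: [-1.3, 0.3, 7.0]
eef_pos: [0.6228, -0.2804, -0.032]
contact_force: [-2.9, 1.7, 13.1]
```

Contact at reported z ≈ -0.0315, so true tip height = reported + 31.5 mm. I'll raise to 8 mm and grip.

```bash

python3 -m jog '[[-0.35,[0,0,-0.08],[0,0,0]],[-0.35,[-0.006,-0.01,0],[0.0003,-0.0002,0]],[-0.35,[0,0,0],[0,0,0]]]'
python3 go.py .6217 -.2798 -.0235 32.6
```

```text
time: 19.73
eef_pos: [0.622, -0.28, -0.0232]
tcp_rot: [[0.842, 0.539, 0.0], [0.539, -0.842, -0.001], [-0.0, 0.001, -1.0]]
contact_force: [0.3, -0.2, 0.2]
width: 0.675
t 19.73 p [ 0.622  -0.28   -0.0232] yaw 32.61 w 59.4 F [ 0.3 -0.2  0.2]
turn [0.0001 0.     0.    ] rows 1.0  shift now-axes [-0.001 -0.004  0.003]  shift after-turn axes [-0.001 -0.004  0.003] len 0.001
```

```bash

python3 -m jog '[[0.1,[0,0,0],[0,0,0]],[1,[0,0,0],[0,0,0]],[1,[0,0,0],[0,0,0]],[1,[0,0,0],[0,0,0]],[1,[0,0,0],[0,0,0]]]' 20
python3 go.py .6217 -.2798 -.0235 32.6
python3 -m jog '[[1,[0,0,-0.1],[0,0,0]],[1,[0,0,-0.25],[0,0,0]],[1,[0,0,-0.3],[0,0,0]],[1,[0,0,-0.2],[0,0,0]],[1,[0,0,0],[0,0,0]]]'
python3 go.py .6235 -.0687 .06 -2
```

```text
time: 20.35
eef_pos: [0.6215, -0.2797, -0.0237]
tcp_rot: [[0.842, 0.539, -0.001], [0.539, -0.842, -0.0], [-0.001, -0.0, -1.0]]
contact_force: [-0.0, 0.4, 1.5]
width: 0.388
t 20.35 p [ 0.6215 -0.2797 -0.0237] yaw 32.6 w 34.2 F [-0.   0.4  1.5]
turn [-0.      0.0001  0.    ] rows 1.0  shift now-axes [ 0.001  0.001 -0.002]  shift after-turn axes [ 0.001  0.001 -0.002] len 0.0
time: 20.98
eef_pos: [0.6213, -0.2795, 0.0648]
tcp_rot: [[0.842, 0.539, -0.001], [0.539, -0.842, 0.0], [-0.001, -0.001, -1.0]]
contact_force: [0.2, 0.3, -1.4]
width: 0.384
t 20.98 p [ 0.6213 -0.2795  0.0648] yaw 32.61 w 33.8 F [ 0.2  0.3 -1.4]
turn [-0.0001  0.0002  0.0961] rows 4.0  shift now-axes [ 1.155 -1.764  0.048]  shift after-turn axes [-0.051 -2.108  0.048] len 0.211
```

```bash

python3 -m jog '[[1,[0,0,0],[0,0,0.025]],[1,[0,0,0],[0,0,0.025]],[1,[0,0,0],[0,0,0.025]],[1,[0,0,0],[0,0,0.021]],[1,[-0.01,-0.25,0],[0,0,0]],[1,[-0.01,-0.4,0],[0,0,0]],[1,[-0.01,-0.4,0],[0,0,0]],[1,[-0.01,-0.4,0],[0,0,0]],[1,[0,-0.35,0],[0,0,0]],[1,[0,-0.15,0],[0,0,0]],[1,[0,0,0],[0,0,0]]]'
python3 go.py .6235 -.0687 .03 -2
```

```text
time: 22.35
eef_pos: [0.6195, -0.0698, 0.0575]
tcp_rot: [[0.999, -0.039, -0.013], [-0.039, -0.999, 0.007], [-0.013, -0.006, -1.0]]
contact_force: [0.5, -0.6, -0.8]
width: 0.388
t 22.35 p [ 0.6195 -0.0698  0.0575] yaw -2.21 w 34.1 F [ 0.5 -0.6 -0.8]
turn [-0.001   0.0021 -0.0006] rows 1.0  shift now-axes [ 0.043 -0.011  0.275]  shift after-turn axes [ 0.039 -0.013  0.275] len 0.028
```

```bash

python3 -m jog '[[1,[0.043,-0.011,0],[-0.001,0.0021,-0.0006]],[1,[0,0,0],[0,0,0]],[1,[0,0,0.15],[0,0,0]],[1,[0,0,0.15],[0,0,0]],[1,[0,0,0],[0,0,0]]]'
python3 go.py .6235 -.0687 -.0155 -2
```

```text
time: 22.98
eef_pos: [0.6238, -0.0727, 0.0245]
tcp_rot: [[0.999, -0.037, 0.0], [-0.037, -0.999, -0.001], [0.0, 0.001, -1.0]]
contact_force: [-0.2, 0.7, -1.0]
width: 0.386
t 22.98 p [ 0.6238 -0.0727  0.0245] yaw -2.14 w 34.0 F [-0.2  0.7 -1. ]
turn [ 0.0002 -0.     -0.0004] rows 1.0  shift now-axes [-0.005 -0.041  0.4  ]  shift after-turn axes [-0.005 -0.04   0.4  ] len 0.04
```

```bash

python3 -m jog '[[1,[-0.005,-0.04,0.05],[0.0002,0,-0.0004]],[1,[0,0,0.15],[0,0,0]],[1,[0,0,0.1],[0,0,0]],[1,[0,0,0.03],[0,0,0]],[1,[0,0,0],[0,0,0]]]'
python3 go.py .6235 -.0687 -.0155 -2
```

```text
time: 23.6
eef_pos: [0.6233, -0.0684, -0.0113]
tcp_rot: [[0.999, -0.035, -0.001], [-0.035, -0.999, 0.0], [-0.001, -0.0, -1.0]]
contact_force: [0.1, 0.7, -0.9]
width: 0.384
t 23.6 p [ 0.6233 -0.0684 -0.0113] yaw -1.99 w 33.8 F [ 0.1  0.7 -0.9]
turn [-0.      0.0001  0.    ] rows 1.0  shift now-axes [0.002 0.003 0.042]  shift after-turn axes [0.002 0.003 0.042] len 0.004
```

```bash

python3 -m jog '[[1,[0.002,0.003,0.02],[0,0,0]],[1,[0,0,0.015],[0,0,0]]]'| grep -E 'eef|force'
python3 -m jog '[[1,[0,0,0.006],[0,0,0]]]'| grep -E 'eef|force'
python3 -m jog '[[1,[0,0,0.006],[0,0,0]]]'| grep -E 'eef|force'
```

```text
eef_pos: [0.6242, -0.0689, -0.0144]
contact_force: [1.4, -0.4, -1.0]
eef_pos: [0.6243, -0.0689, -0.0149]
contact_force: [-1.3, -0.5, -0.3]
eef_pos: [0.6245, -0.0689, -0.0153]
contact_force: [-0.1, 0.3, -1.5]
```

```bash

python3 -m jog '[[1,[0,0,0.006],[0,0,0]]]'| grep -E 'eef|force'
python3 -m jog '[[1,[0,0,0.004],[0,0,0]]]'| grep -E 'eef|force'
```

```text
eef_pos: [0.6246, -0.069, -0.0158]
contact_force: [-1.0, 0.6, 4.5]
eef_pos: [0.6246, -0.069, -0.0158]
contact_force: [-1.8, 0.3, 5.0]
```

```bash

python3 -m jog '[[0.18,[0,0,0],[0,0,0]],[0.1,[0,0,0],[0,0,0]],[-0.14,[0,0,0],[0,0,0]],[-0.14,[0,0,0],[0,0,0]],[-0.14,[0,0,-0.05],[0,0,0]],[-0.14,[0,0,-0.2],[0,0,0]],[-0.14,[0,0,-0.4],[0,0,0]],[-0.14,[0,0,-0.4],[0,0,0]],[-0.14,[0,0,-0.2],[0,0,0]],[-0.14,[0,0,0],[0,0,0]]]'
python3 go.py .3952 -.256 .08 -2
python3 - <<'E'
from h import *
p,d=cams.read_camera('scene');np.savez('s6.npz',p=p,d=d)
cv2.imwrite('pics/s6.png',cv2.resize(p[150:380,130:350],None,fx=2.6,fy=2.6)[:,:,::-1])
E
```

```text
time: 25.6
eef_pos: [0.6246, -0.069, 0.1139]
tcp_rot: [[0.999, -0.035, 0.002], [-0.035, -0.999, -0.0], [0.002, 0.0, -1.0]]
contact_force: [0.7, -0.5, -0.4]
width: 0.569
t 25.6 p [ 0.6246 -0.069   0.1139] yaw -1.99 w 50.0 F [ 0.7 -0.5 -0.4]
turn [ 0.0001 -0.0004  0.    ] rows 1.0  shift now-axes [-2.229  1.948  0.334]  shift after-turn axes [-2.227  1.949  0.339] len 0.298
```

View pics/s6.png

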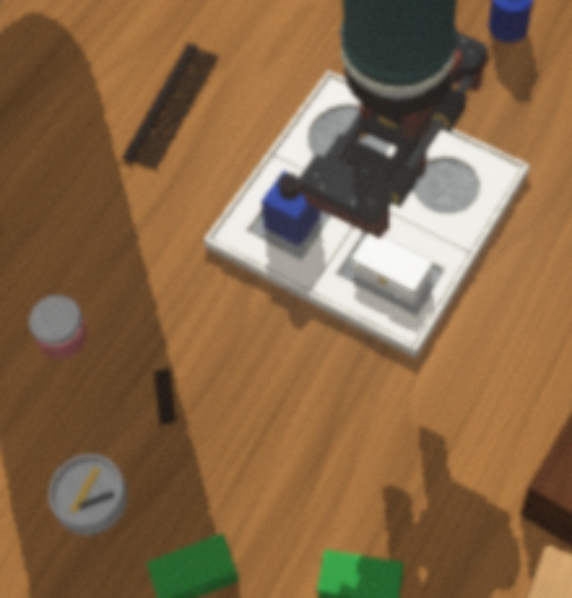

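Both stand in their recesses: the bottle at crop (290,210) and the pill box at crop (395,265), lined up. The jar is next.

```bash

python3 -m jog '[[-0.14,[-0.2,0.18,0],[0,0,0]],[-0.14,[-0.4,0.35,0],[0,0,0]],[-0.5,[-0.4,0.35,0],[0,0,0]],[-0.5,[-0.4,0.35,0],[0,0,0]],[-0.5,[-0.4,0.35,0],[0,0,0]],[-0.5,[-0.3,0.25,0.1],[0,0,0]],[-0.5,[-0.1,0.1,0.2],[0,0,0]],[-0.5,[0,0,0.2],[0,0,0]],[-0.5,[0,0,0],[0,0,0]]]'
python3 go.py .3952 -.256 .01 -2
```

```text
time: 26.78
eef_pos: [0.3837, -0.2549, 0.0514]
tcp_rot: [[0.999, -0.034, -0.012], [-0.034, -0.999, 0.008], [-0.013, -0.008, -1.0]]
contact_force: [-0.3, 0.7, 0.3]
width: 0.75
t 26.77 p [ 0.3837 -0.2549  0.0514] yaw -1.95 w 66.0 F [-0.3  0.7  0.3]
turn [-0.0013  0.002   0.0001] rows 1.0  shift now-axes [0.12  0.011 0.413]  shift after-turn axes [0.115 0.007 0.414] len 0.043
```

```bash

python3 -m jog '[[-0.5,[0.12,0.01,0],[-0.0013,0.002,0]],[-0.5,[0,0,0],[0,0,0]],[-0.5,[0,0,0.15],[0,0,0]],[-0.5,[0,0,0.1],[0,0,0]],[-0.5,[0,0,0],[0,0,0]]]'
python3 go.py .3952 -.256 -.0225 -2
```

```text
time: 27.4
eef_pos: [0.3993, -0.2567, 0.0273]
tcp_rot: [[1.0, -0.031, 0.004], [-0.031, -1.0, -0.003], [0.004, 0.003, -1.0]]
contact_force: [-0.2, 0.3, 0.9]
width: 0.744
t 27.4 p [ 0.3993 -0.2567  0.0273] yaw -1.79 w 65.5 F [-0.2  0.3  0.9]
turn [ 0.0005 -0.0006  0.0006] rows 1.0  shift now-axes [-0.043 -0.007  0.498]  shift after-turn axes [-0.041 -0.005  0.498] len 0.05
```

```bash

python3 -m jog '[[-0.5,[-0.042,-0.006,0],[0.0005,-0.0006,0.0006]],[-0.5,[0,0,0.15],[0,0,0]],[-0.5,[0,0,0.15],[0,0,0]],[-0.5,[0,0,0.1],[0,0,0]],[-0.5,[0,0,0.05],[0,0,0]],[-0.5,[0,0,0],[0,0,0]]]'
python3 go.py .3952 -.256 -.0225 -2
```

```text
time: 28.15
eef_pos: [0.396, -0.2572, -0.0167]
tcp_rot: [[0.999, -0.035, 0.002], [-0.035, -0.999, -0.002], [0.002, 0.002, -1.0]]
contact_force: [-0.9, 0.5, 0.4]
width: 0.754
t 28.15 p [ 0.396  -0.2572 -0.0167] yaw -2.03 w 66.3 F [-0.9  0.5  0.4]
turn [ 0.0003 -0.0004 -0.0001] rows 1.0  shift now-axes [-0.008 -0.012  0.058]  shift after-turn axes [-0.008 -0.012  0.058] len 0.006
```

```bash

python3 -m jog '[[-0.5,[-0.008,-0.012,0.05],[0.0003,-0.0004,0]],[-0.5,[0,0,0],[0,0,0]],[-0.1,[0,0,0],[0,0,0]],[1,[0,0,0],[0,0,0]],[1,[0,0,0],[0,0,0]],[1,[0,0,0],[0,0,0]],[1,[0,0,0],[0,0,0]]]' 20
python3 go.py .3952 -.256 -.0225 -2
python3 -m jog '[[1,[0,0,-0.1],[0,0,0]],[1,[0,0,-0.25],[0,0,0]],[1,[0,0,-0.4],[0,0,0]],[1,[0,0,-0.4],[0,0,0]],[1,[0,0,-0.2],[0,0,0]],[1,[0,0,0],[0,0,0]]]'
python3 go.py .6272 .0372 .115 -2
```

```text
time: 29.02
eef_pos: [0.3957, -0.2563, -0.0211]
tcp_rot: [[0.999, -0.035, 0.001], [-0.035, -0.999, -0.001], [0.001, 0.001, -1.0]]
contact_force: [-0.9, 0.1, -0.8]
width: 0.497
t 29.02 p [ 0.3957 -0.2563 -0.0211] yaw -2.03 w 43.7 F [-0.9  0.1 -0.8]
turn [ 0.0001 -0.0002 -0.0001] rows 1.0  shift now-axes [-0.006 -0.003  0.014]  shift after-turn axes [-0.006 -0.003  0.014] len 0.002
time: 29.78
eef_pos: [0.3953, -0.256, 0.1206]
tcp_rot: [[0.999, -0.035, 0.001], [-0.035, -0.999, -0.001], [0.001, 0.001, -1.0]]
contact_force: [0.4, 0.2, -1.1]
width: 0.495
t 29.77 p [ 0.3953 -0.256   0.1206] yaw -2.03 w 43.6 F [ 0.4  0.2 -1.1]
turn [ 0.0002 -0.0002 -0.0001] rows 1.0  shift now-axes [ 2.214 -3.012  0.055]  shift after-turn axes [ 2.215 -3.011  0.056] len 0.374
```

```bash

python3 -m jog '[[1,[0.18,-0.25,0],[0,0,0]],[1,[0.3,-0.4,0],[0,0,0]],[1,[0.3,-0.4,0],[0,0,0]],[1,[0.3,-0.4,0],[0,0,0]],[1,[0.3,-0.4,0],[0,0,0]],[1,[0.3,-0.4,0],[0,0,0]],[1,[0.25,-0.35,0],[0,0,0]],[1,[0.15,-0.2,0],[0,0,0]],[1,[0.07,-0.1,0],[0,0,0]],[1,[0,0,0],[0,0,0]],[1,[0,0,0],[0,0,0]]]'
python3 go.py .6272 .0372 .03 -2
```

```text
time: 31.15
eef_pos: [0.6198, 0.0348, 0.109]
tcp_rot: [[0.999, -0.038, -0.014], [-0.038, -0.999, -0.0], [-0.014, 0.001, -1.0]]
contact_force: [-0.4, 0.3, -0.7]
width: 0.498
t 31.15 p [0.6198 0.0348 0.109 ] yaw -2.19 w 43.8 F [-0.4  0.3 -0.7]
turn [ 0.0001  0.0023 -0.0005] rows 1.0  shift now-axes [ 0.084 -0.027  0.788]  shift after-turn axes [ 0.073 -0.026  0.79 ] len 0.079
```

```bash

python3 -m jog '[[1,[0.08,-0.026,0],[0.0001,0.0023,-0.0005]],[1,[0,0,0],[0,0,0]],[1,[0,0,0.2],[0,0,0]],[1,[0,0,0.3],[0,0,0]],[1,[0,0,0.2],[0,0,0]],[1,[0,0,0],[0,0,0]]]'
python3 go.py .6272 .0372 -.013 -2
```

```text
time: 31.9
eef_pos: [0.6285, 0.0336, 0.039]
tcp_rot: [[0.999, -0.039, 0.004], [-0.039, -0.999, -0.001], [0.004, 0.001, -1.0]]
contact_force: [-0.0, -0.6, -0.6]
width: 0.497
t 31.9 p [0.6285 0.0336 0.039 ] yaw -2.24 w 43.7 F [-0.  -0.6 -0.6]
turn [ 0.0001 -0.0006 -0.0007] rows 1.0  shift now-axes [-0.016 -0.036  0.52 ]  shift after-turn axes [-0.014 -0.035  0.52 ] len 0.052
```

```bash

python3 -m jog '[[1,[-0.014,-0.035,0.05],[0.0001,-0.0006,-0.0007]],[1,[0,0,0.15],[0,0,0]],[1,[0,0,0.15],[0,0,0]],[1,[0,0,0.1],[0,0,0]],[1,[0,0,0.03],[0,0,0]],[1,[0,0,0],[0,0,0]]]'
python3 go.py .6272 .0372 -.013 -2
```

```text
time: 32.65
eef_pos: [0.6288, 0.0371, -0.0103]
tcp_rot: [[0.999, -0.035, 0.003], [-0.035, -0.999, -0.0], [0.003, 0.0, -1.0]]
contact_force: [-0.0, -0.2, 0.5]
width: 0.498
t 32.65 p [ 0.6288  0.0371 -0.0103] yaw -1.98 w 43.8 F [-0.  -0.2  0.5]
turn [ 0.     -0.0005  0.    ] rows 1.0  shift now-axes [-0.016 -0.001  0.027]  shift after-turn axes [-0.016 -0.001  0.027] len 0.003
```

```bash

python3 -m jog '[[1,[-0.014,0,0.012],[0,-0.0005,0]],[1,[0,0,0.008],[0,0,0]]]'| grep -E 'eef|force'
python3 -m jog '[[1,[0,0,0.006],[0,0,0]]]'| grep -E 'eef|force'
python3 -m jog '[[1,[0,0,0.005],[0,0,0]]]'| grep -E 'eef|force'
```

```text
eef_pos: [0.6279, 0.0371, -0.0118]
contact_force: [-0.9, -0.0, -0.8]
eef_pos: [0.6282, 0.0371, -0.0121]
contact_force: [-0.4, -0.3, -0.2]
eef_pos: [0.6283, 0.0371, -0.0125]
contact_force: [-0.1, 0.5, -0.9]
```

```bash

python3 -m jog '[[1,[0,0,0.006],[0,0,0]]]'| grep -E 'eef|force'
python3 -m jog '[[1,[0,0,0.005],[0,0,0]]]'| grep -E 'eef|force'
```

```text
eef_pos: [0.6284, 0.0371, -0.0129]
contact_force: [-0.7, -0.2, -1.1]
eef_pos: [0.6285, 0.0371, -0.0131]
contact_force: [-0.7, -0.1, 5.6]
```

```bash

python3 -m jog '[[-0.04,[0,0,0],[0,0,0]],[-0.1,[0,0,0],[0,0,0]],[-0.27,[0,0,0],[0,0,0]],[-0.27,[0,0,0],[0,0,0]],[-0.27,[0,0,-0.05],[0,0,0]],[-0.27,[0,0,-0.2],[0,0,0]],[-0.27,[0,0,-0.4],[0,0,0]],[-0.27,[0,0,-0.4],[0,0,0]],[-0.27,[0,0,-0.2],[0,0,0]],[-0.27,[0,0,0],[0,0,0]]]'
python3 go.py .500 -.3675 .1 -2
python3 - <<'E'
from h import *
p,d=cams.read_camera('scene')
cv2.imwrite('pics/s7.png',cv2.resize(p[150:380,130:350],None,fx=2.6,fy=2.6)[:,:,::-1])
E
```

```text
time: 34.65
eef_pos: [0.6282, 0.0371, 0.1164]
tcp_rot: [[0.999, -0.035, 0.002], [-0.035, -0.999, -0.0], [0.002, 0.0, -1.0]]
contact_force: [0.6, 1.0, -0.4]
width: 0.639
t 34.65 p [0.6282 0.0371 0.1164] yaw -1.98 w 56.2 F [ 0.6  1.  -0.4]
turn [ 0.     -0.0003  0.    ] rows 1.0  shift now-axes [-1.141  4.088  0.163]  shift after-turn axes [-1.14   4.088  0.164] len 0.425
```

View pics/s7.png

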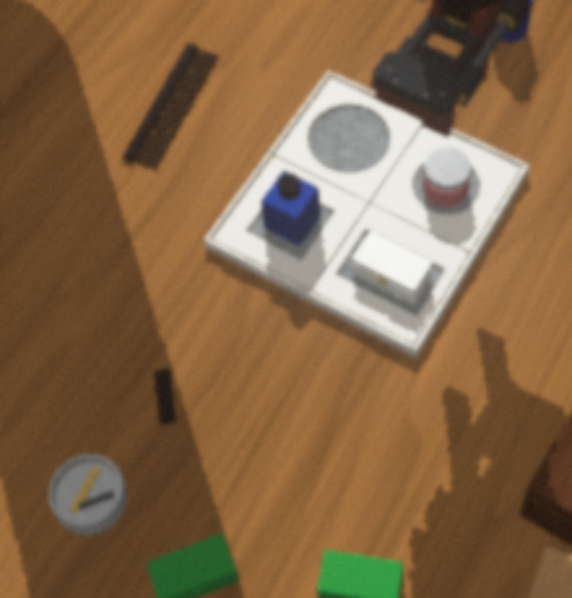

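The small jar stands in the small round recess at crop (447,178), and all three are upright. Refining the dish centre next.

```bash

python3 - <<'E'
from h import *
for n in('scene','top'):
    p,d=cams.read_camera(n);W=cloud(n,d)
    m=(abs(W[...,0]-.5)<.05)&(abs(W[...,1]+.367)<.05)&(W[...,2]>.018)&(W[...,2]<.04)
    q=W[m];print(n,m.sum(),(q[:,:2].min(0)).round(4),(q[:,:2].max(0)).round(4),cv2.minEnclosingCircle((q[:,:2]*1000).astype(np.float32)),np.percentile(q[:,2],95))
E
python3 -m jog '[[-0.27,[-0.07,0.25,0],[0,0,0]],[-0.5,[-0.12,0.45,0],[0,0,0]],[-0.8,[-0.12,0.45,0],[0,0,0]],[-0.8,[-0.12,0.45,0],[0,0,0]],[-0.8,[-0.12,0.45,0],[0,0,0]],[-0.8,[-0.12,0.45,0],[0,0,0]],[-0.8,[-0.12,0.45,0],[0,0,0]],[-0.8,[-0.12,0.45,0],[0,0,0]],[-0.8,[-0.08,0.3,0],[0,0,0]],[-0.8,[-0.03,0.1,0],[0,0,0]],[-0.8,[0,0,0],[0,0,0]],[-0.8,[0,0,0],[0,0,0]]]'
python3 go.py .5 -.3675 .03 -2
```

```text
scene 194 [ 0.4705 -0.3972] [ 0.5302 -0.3379] ((500.0946960449219, -367.44549560546875), 30.509246826171875) 0.02772659175961215
top 177 [ 0.4725 -0.3979] [ 0.5276 -0.3371] ((500.4956359863281, -367.08184814453125), 30.827205657958984) 0.028665510329850097
time: 36.3
eef_pos: [0.4984, -0.3433, 0.0958]
tcp_rot: [[0.999, -0.032, -0.028], [-0.032, -0.999, 0.014], [-0.028, -0.013, -1.0]]
contact_force: [0.1, -0.5, -0.3]
width: 0.898
t 36.3 p [ 0.4984 -0.3433  0.0958] yaw -1.84 w 79.1 F [ 0.1 -0.5 -0.3]
turn [-0.0021  0.0045  0.0004] rows 1.0  shift now-axes [0.043 0.25  0.654]  shift after-turn axes [0.025 0.241 0.658] len 0.07
```

```bash

python3 -m jog '[[-0.8,[0.03,0.24,0],[-0.0021,0.0045,0]],[-0.8,[0,0,0],[0,0,0]],[-0.8,[0,0,0.2],[0,0,0]],[-0.8,[0,0,0.2],[0,0,0]],[-0.8,[0,0,0.1],[0,0,0]],[-0.8,[0,0,0],[0,0,0]]]'
python3 go.py .5002 -.3673 0 -2
```

```text
time: 37.05
eef_pos: [0.503, -0.3674, 0.0455]
tcp_rot: [[1.0, -0.029, 0.005], [-0.029, -1.0, -0.002], [0.005, 0.002, -1.0]]
contact_force: [-0.3, 0.3, 0.1]
width: 0.899
t 37.05 p [ 0.503  -0.3674  0.0455] yaw -1.68 w 79.1 F [-0.3  0.3  0.1]
turn [ 0.0003 -0.0008  0.0009] rows 1.0  shift now-axes [-0.03  -0.001  0.455]  shift after-turn axes [-0.028  0.     0.455] len 0.046
```

```bash

python3 -m jog '[[-0.8,[-0.028,0,0],[0.0003,-0.0008,0.0009]],[-0.8,[0,0,0.15],[0,0,0]],[-0.8,[0,0,0.2],[0,0,0]],[-0.8,[0,0,0.15],[0,0,0]],[-0.8,[0,0,0.1],[0,0,0]],[-0.8,[0,0,0],[0,0,0]]]'
python3 go.py .5002 -.3673 -.0235 -2
```

```text
time: 37.8
eef_pos: [0.5013, -0.3683, -0.0162]
tcp_rot: [[0.999, -0.035, 0.002], [-0.035, -0.999, -0.002], [0.002, 0.002, -1.0]]
contact_force: [0.8, -1.0, 0.9]
width: 0.899
t 37.8 p [ 0.5013 -0.3683 -0.0162] yaw -2.03 w 79.1 F [ 0.8 -1.   0.9]
turn [ 0.0003 -0.0003 -0.0001] rows 1.0  shift now-axes [-0.011 -0.01   0.073]  shift after-turn axes [-0.011 -0.01   0.073] len 0.007
```

```bash

python3 -m jog '[[-0.8,[-0.011,-0.01,0.06],[0.0003,-0.0003,0]],[-0.8,[0,0,0.01],[0,0,0]],[-0.4,[0,0,0],[0,0,0]],[1,[0,0,0],[0,0,0]],[1,[0,0,0],[0,0,0]],[1,[0,0,0],[0,0,0]]]' 20
python3 go.py .5002 -.3673 -.0235 -2
python3 -m jog '[[1,[0,0,-0.1],[0,0,0]],[1,[0,0,-0.25],[0,0,0]],[1,[0,0,-0.4],[0,0,0]],[1,[0,0,-0.4],[0,0,0]],[1,[0,0,-0.2],[0,0,0]],[1,[0,0,0],[0,0,0]]]'
python3 go.py .5213 .0409 .115 -2
```

```text
time: 38.55
eef_pos: [0.5011, -0.368, -0.0222]
tcp_rot: [[0.999, -0.035, 0.002], [-0.035, -0.999, -0.002], [0.002, 0.002, -1.0]]
contact_force: [0.4, -0.1, -1.4]
width: 0.681
t 38.55 p [ 0.5011 -0.368  -0.0222] yaw -2.03 w 59.9 F [ 0.4 -0.1 -1.4]
turn [ 0.0003 -0.0003 -0.0001] rows 1.0  shift now-axes [-0.009 -0.007  0.013]  shift after-turn axes [-0.009 -0.007  0.013] len 0.002
time: 39.3
eef_pos: [0.5008, -0.3677, 0.1195]
tcp_rot: [[0.999, -0.035, 0.002], [-0.035, -0.999, -0.002], [0.002, 0.002, -1.0]]
contact_force: [-0.1, -0.2, -1.5]
width: 0.683
t 39.3 p [ 0.5008 -0.3677  0.1195] yaw -2.02 w 60.1 F [-0.1 -0.2 -1.5]
turn [ 0.0003 -0.0004 -0.0001] rows 1.0  shift now-axes [ 0.061 -4.091  0.037]  shift after-turn axes [ 0.062 -4.091  0.045] len 0.409
```

```bash

python3 -m jog '[[1,[0.01,-0.25,0],[0,0,0]],[1,[0.01,-0.45,0],[0,0,0]],[1,[0.01,-0.45,0],[0,0,0]],[1,[0.01,-0.45,0],[0,0,0]],[1,[0.01,-0.45,0],[0,0,0]],[1,[0.01,-0.45,0],[0,0,0]],[1,[0.01,-0.45,0],[0,0,0]],[1,[0,-0.45,0],[0,0,0]],[1,[0,-0.3,0],[0,0,0]],[1,[0,-0.15,0],[0,0,0]],[1,[0,0,0],[0,0,0]],[1,[0,0,0],[0,0,0]]]'
python3 go.py .5213 .0409 .04 -2
```

```text
time: 40.8
eef_pos: [0.5062, 0.0424, 0.1078]
tcp_rot: [[0.999, -0.034, -0.022], [-0.033, -0.999, 0.008], [-0.022, -0.007, -1.0]]
contact_force: [0.7, -0.7, -1.0]
width: 0.685
t 40.8 p [0.5062 0.0424 0.1078] yaw -1.92 w 60.3 F [ 0.7 -0.7 -1. ]
turn [-0.0012  0.0035  0.0002] rows 1.0  shift now-axes [0.166 0.015 0.675]  shift after-turn axes [0.152 0.01  0.678] len 0.069
```

```bash

python3 -m jog '[[1,[0.16,0.01,0],[-0.0012,0.0035,0]],[1,[0,0,0],[0,0,0]],[1,[0,0,0.2],[0,0,0]],[1,[0,0,0.2],[0,0,0]],[1,[0,0,0.15],[0,0,0]],[1,[0,0,0],[0,0,0]]]'
python3 go.py .5213 .0409 -.014 -2
```

```text
time: 41.55
eef_pos: [0.5259, 0.0364, 0.0515]
tcp_rot: [[0.999, -0.039, 0.005], [-0.039, -0.999, -0.002], [0.005, 0.002, -1.0]]
contact_force: [0.8, -0.7, -2.0]
width: 0.687
t 41.55 p [0.5259 0.0364 0.0515] yaw -2.26 w 60.5 F [ 0.8 -0.7 -2. ]
turn [ 0.0002 -0.0007 -0.0007] rows 1.0  shift now-axes [-0.051 -0.044  0.655]  shift after-turn axes [-0.048 -0.044  0.655] len 0.066
```

```bash

python3 -m jog '[[1,[-0.048,-0.044,0],[0.0002,-0.0007,-0.0007]],[1,[0,0,0.15],[0,0,0]],[1,[0,0,0.2],[0,0,0]],[1,[0,0,0.1],[0,0,0]],[1,[0,0,0.05],[0,0,0]],[1,[0,0,0],[0,0,0]]]'
python3 go.py .5213 .0409 -.014 -2
```

```text
time: 42.3
eef_pos: [0.523, 0.0413, 0.0005]
tcp_rot: [[0.999, -0.034, 0.004], [-0.034, -0.999, -0.0], [0.004, 0.0, -1.0]]
contact_force: [0.4, -0.5, -0.6]
width: 0.687
t 42.3 p [5.23e-01 4.13e-02 5.00e-04] yaw -1.97 w 60.4 F [ 0.4 -0.5 -0.6]
turn [ 0.     -0.0006  0.0001] rows 1.0  shift now-axes [-0.017  0.005  0.145]  shift after-turn axes [-0.016  0.005  0.145] len 0.015
```

```bash

python3 -m jog '[[1,[-0.016,0.005,0.04],[0,-0.0006,0]],[1,[0,0,0.05],[0,0,0]],[1,[0,0,0.02],[0,0,0]],[1,[0,0,0.01],[0,0,0]]]'
python3 -m jog '[[1,[0,0,0.006],[0,0,0]]]'| grep -E 'eef|force'
```

```text
time: 42.8
eef_pos: [0.5224, 0.0407, -0.0112]
tcp_rot: [[0.999, -0.034, 0.002], [-0.034, -0.999, -0.0], [0.002, 0.0, -1.0]]
contact_force: [0.2, -0.2, -1.0]
width: 0.686
eef_pos: [0.5224, 0.0407, -0.0118]
contact_force: [0.7, 0.0, -2.0]
```

```bash

python3 -m jog '[[1,[0,0,0.008],[0,0,0]]]'| grep -E 'eef|force'
python3 -m jog '[[1,[0,0,0.008],[0,0,0]]]'| grep -E 'eef|force'
python3 -m jog '[[1,[0,0,0.005],[0,0,0]]]'| grep -E 'eef|force'
python3 -m jog '[[1,[0,0,0.005],[0,0,0]]]'| grep -E 'eef|force'
```

```text
eef_pos: [0.5225, 0.0407, -0.0126]
contact_force: [-0.4, 0.4, -0.9]
eef_pos: [0.5226, 0.0407, -0.0134]
contact_force: [-0.6, 0.2, -1.8]
eef_pos: [0.5226, 0.0408, -0.0139]
contact_force: [0.2, 0.5, -1.9]
eef_pos: [0.5226, 0.0408, -0.0144]
contact_force: [0.6, 0.9, 1.7]
```

```bash

python3 -m jog '[[1,[0,0,0.003],[0,0,0]],[-0.4,[0,0,0],[0,0,0]],[-0.45,[0,0,0],[0,0,0]],[-0.58,[0,0,0],[0,0,0]],[-0.58,[0,0,0],[0,0,0]],[-0.58,[0,0,-0.05],[0,0,0]],[-0.58,[0,0,-0.2],[0,0,0]],[-0.58,[0,0,-0.4],[0,0,0]],[-0.58,[0,0,-0.4],[0,0,0]],[-0.58,[0,0,-0.3],[0,0,0]],[-0.58,[0,0,0],[0,0,0]]]'
python3 -m jog '[[-0.58,[-0.2,-0.2,0],[0,0,0]],[-0.58,[-0.3,-0.4,0],[0,0,0]],[-0.58,[-0.3,-0.4,0],[0,0,0]],[-0.58,[-0.2,-0.4,0],[0,0,0]],[-0.58,[-0.1,-0.4,0],[0,0,0]],[-0.58,[0,-0.2,0],[0,0,0]],[-0.58,[0,0,0],[0,0,0]],[-0.58,[0,0,0],[0,0,0]]]'
python3 - <<'E'
from h import *
for n in('scene','top'):
    p,d=cams.read_camera(n);W=cloud(n,d);np.savez(f'end_{n}.npz',p=p,d=d);cv2.imwrite(f'pics/end_{n}.png',p[:,:,::-1])
    ex=np.array([.9994,-.0349]);ey=np.array([.0349,.9994])
    for nm,c,h in[('cologne',(.5176,-.065),.06),('pill',(.6235,-.0687),.038),('sjar',(.6272,.0372),.048),('dish',(.5213,.0409),.034)]:
        c=np.array(c);r=(W[...,:2]-c);m=(np.abs(r).max(-1)<.048)&(W[...,2]>h-.008)&(W[...,2]<h+.03)
        q=r[m]*1000; 
        if len(q)>20:
            t=cv2.minAreaRect(q.astype(np.float32));print(n,nm,len(q),np.round(t[0],1),np.round(t[1],1),round(t[2],1),'z95',np.percentile(W[m][:,2],95).round(4))
    for nm,c,h in [('round',(.5965,.243),.06),('ljar',(.496,.379),.047)]:
        c=np.array(c);m=(np.abs(W[...,:2]-c).max(-1)<.045)&(W[...,2]>h)&(W[...,2]<h+.03);q=W[m];
        if len(q): print(n,nm,len(q),q[:,:2].mean(0).round(4))
    
z=np.load('scene0.npz');W=cloud('scene',z['d'])
for nm,c,h in [('round',(.5965,.243),.06),('ljar',(.496,.379),.047)]:
        c=np.array(c);m=(np.abs(W[...,:2]-c).max(-1)<.045)&(W[...,2]>h)&(W[...,2]<h+.03);q=W[m];print('before scene',nm,len(q),q[:,:2].mean(0).round(4))
E
```

```text
time: 44.8
eef_pos: [0.5223, 0.0408, 0.1256]
tcp_rot: [[0.999, -0.034, 0.003], [-0.034, -0.999, -0.0], [0.003, 0.0, -1.0]]
contact_force: [0.1, 0.1, 0.6]
width: 0.788
time: 45.8
eef_pos: [0.4115, 0.2472, 0.1185]
tcp_rot: [[0.999, -0.036, -0.006], [-0.036, -0.999, -0.004], [-0.006, 0.005, -1.0]]
contact_force: [-0.3, -0.1, -1.1]
width: 0.791
scene cologne 277 [2.1 0.2] [42.4 41. ] 87.9 z95 0.0801
scene pill 385 [ 2.  -2.4] [37.2 64.2] 88.6 z95 0.0406
scene sjar 243 [ 0.6 -2.2] [40.6 44.4] 26.3 z95 0.0505
scene dish 147 [ 1.1 -1.9] [56.8 62.2] 28.9 z95 0.0366
scene round 55 [0.598  0.2417]
scene ljar 297 [0.4968 0.3778]
top cologne 270 [1.6 1.7] [38.5 38.9] 89.0 z95 0.081
top pill 359 [ 1.4 -1.9] [34.6 63.9] 86.7 z95 0.0409
top sjar 246 [-0.9 -1.3] [41.2 39.2] 0.5 z95 0.0509
top dish 117 [ 0.  -1.2] [56.7 56.6] 0.0 z95 0.0359
top round 63 [0.5961 0.2425]
top ljar 510 [0.4959 0.3788]
before scene round 59 [0.5983 0.2412]
before scene ljar 300 [0.4964 0.3782]
```

View pics/end_scene.png

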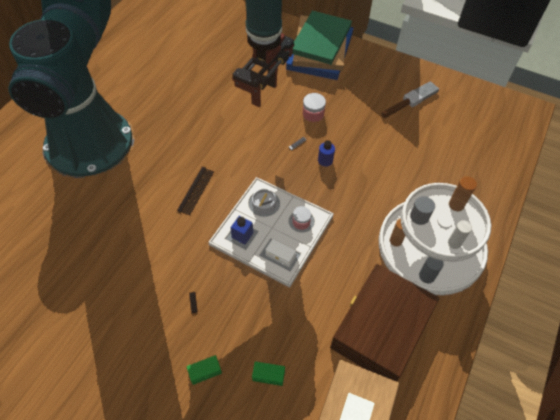

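View pics/end_top.png

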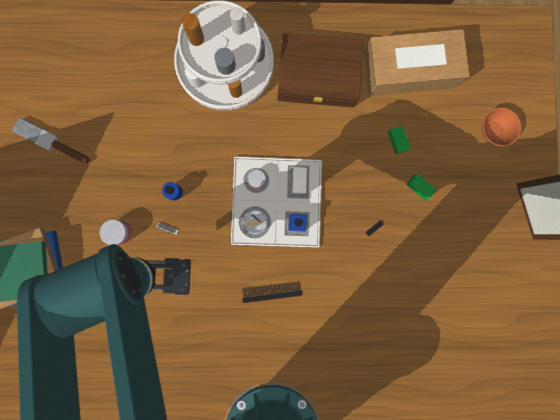

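All four pieces are in their own recesses: bottle (297,222), pill box (299,181), small jar (256,179) and dish (254,222) in the top view. Their top heights match the recess floor, offsets are about 3 mm or less, and the look-alikes have not moved. Handing in.

```bash
python3 -c "
from rig import ctrl
print(ctrl.close_job())"
```

```text
the job is handed in; nothing more can be done
None
```

I put the square cologne bottle, the pill box, the smaller rose jar and the tie-clip dish into their own recesses, in that order. The job was handed in at about 46 s. Each piece was lowered in small steps to a light touch (about 2 to 6 N on the force reading) before release.

- **Final camera check:** all four stand upright with tops at 80, 40, 50 and 36 mm, against 80, 38, 48 and 34 mm expected. They sit about 3 mm or less off the recess centres. The bottle and pill box are lined up to about 1–1.5°; the two cameras disagree by 1–2° on the angle.
- **Look-alikes:** the round blue bottle and the larger rose jar measure within about 1 mm of where they started. The green boxes look unmoved in the pictures.
- **Failed first grasp:** the first try at the pill box closed on nothing. The fingertips are about 31.5 mm higher than the reported TCP, which the depth image showed and a light touch on the dresser (about 13 N) confirmed. The box was not disturbed, and I corrected for the offset from then on.
- **Bottle grip:** the bottle had already been gripped before I found the offset, so it was held higher on its body than I meant. It was still carried and placed without trouble.

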